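# Restock the clock carton lane first-in first-out

### The job

Restock the lane that holds the two tall clock cartons. First pull the two old tall cartons forward along the lane, sliding them on its deck, until the front one stands against the front stop and the other against it; then take the new tall carton out of the cardboard shipping case, set it down gently (do not drop it) in the lane behind them, and push it up so that all three stand upright and square, in one row without gaps, against the front stop. Leave the low cartons and the sample clock where they are.

Things in the scene. Friction and masses are not known exactly. Their poses are not given: they have to be found in the camera images.
- lane_tall: The lane to restock: fixed aluminium shelf tray on the bench, open above, 293 x 120 mm; inside 285 mm long (x), 112 mm wide (y). Deck 22 mm above the bench; above the deck rise the side guides 26 mm, front stop (end nearest the robot) 30 mm, rear lip 12 mm, all 4 mm thick. Origin: underside centre. x runs from front stop to rear, within 0.12 rad of straight away from the robot.
- lane_tall_stop (a point): Point on the inner face of that lane's front stop, mid-width, at deck height. Axes as the lane: x from the stop towards the rear, y across, z up. The two lanes and the shipping case stand side by side about 230 mm apart, in any order.
- lane_low: The neighbouring lane tray, same make and sizes, fixed, holding two low cartons. Not to be restocked. Origin: underside centre; x from its front stop to its rear.
- shipper: Cut-down open cardboard shipping case, fixed, 300 x 150 mm, walls 30 mm high and 5 mm thick, inner floor 5 mm above the bench. Holds the new tall carton and one low carton, one nearer the robot and one farther, in either order. Origin: underside centre; x along its length.
- old_front: Old tall carton nearer the front stop: rigid closed printed box with paper label on top, 62 mm deep (its x) x 100 mm wide (its y) x 95 mm high, about 0.36 kg (may be 30 % lighter or heavier). Origin: centre of its underside. Starts in lane_tall, broad side to the front, 85 to 115 mm clear of the front stop. Slides on the deck with friction about 0.6.
- old_rear: Old tall carton behind old_front, same size and weight, starting a few mm behind it; 30 to 75 mm of free deck is left behind it, too little to set another carton down between fingers. Origin: centre of its underside; x its 62 mm depth, y its 100 mm width.
- new_carton: New tall carton, same size and weight as the old ones, upright in the shipping case, turned up to 0.3 rad to the case. Origin: centre of its underside; x its 62 mm depth (the side to grip across), y its 100 mm width. Either way round is right in the lane.
- low_front: Low carton 62 x 100 x 60 mm high at the front of lane_low; leave it. Origin: centre of its underside.
- low_rear: Low carton 62 x 100 x 60 mm high behind low_front in lane_low; leave it. Origin: centre of its underside.
- low_spare: Low carton 62 x 100 x 60 mm high, 0.24 kg, in the shipping case beside the new tall carton; leave it. Origin: centre of its underside.
- sample_clock: Round white clock with green dial lying face up on the bench to the robot's left of the lanes, 110 mm across, 40 mm high; leave it. Origin: centre of its underside.
Mind the look-alikes: they are no part of the job. What is shaped like the old_rear but black is not meant.

How it is judged:
By the outcome, as a careful person would: the job done as asked, in the order asked, and still so for the second after the job is handed in, with the robot touching nothing.
It also fails if it takes over 67 s, if anything falls off the work surface, if the arm or the gripper's body presses on something with over 40 N, if the wrist force passes 120 N, or if a joint passes its speed limit or range.

### The arm

A 6-joint arm with a two-finger parallel gripper is mounted at the origin on the work surface. World frame = base frame: x ahead of the robot, y to its left, z up, the work surface at z = 0. Lengths are in m, angles in rad, forces in N, time in s.
With the tool pointing down it reaches from about 0.25 to 0.725 m from the base axis. Payload 4 kg.
Tool frame: the origin (TCP) lies on the centre line of the jaws, within the pads' length; the fingertips stand 11 mm ahead of it and the grasp point (between the pads) lies 8 mm behind it; z points along the fingers, x is the direction in which the jaws open and shut, and the axes are right-handed (so a half turn about z gives the same grasp; the last joint's range is limited). The gripper opens to 85 mm and grips with 20 to 120 N. Pads are 22 mm wide; open, the fingers measure 114 mm over their backs; the gripper's body (76 mm by 85 mm) begins 54 mm behind the grasp point. The pads swing forward as they close: fully open they stand 13 mm farther back than shut.
Start: joints at [1.225, 0.241, 0.005, 1.335, 0, 1.571], TCP at [0.169, 0.47, 0.242] pointing down, gripper open.
Joint ranges: [-2.72, 2.72], [-1.05, 1.87], [-1.09, 1.28], [-1.99, 2.15], [-1.42, 1.44], [-3.14, 3.14]. Speed limits (rad/s): [2.79, 2.79, 3.14, 3.14, 3.14, 3.14].

### API

Orientations are given as a unit quaternion [x, y, z, w].
In Python, from workcell import bot, viewer, order gives the robot as it stands. The module is installed in compiled form; this text tells all that it offers.
- The arm moves only by the tool send_rows, never from a script. Its argument "increments" is a list that holds one entry, the list of rows, each a list of 4 numbers: the shift along the tool's x, y, z in m, then the turn about the tool's z in degrees. A call has exactly 8 rows; each row shifts and turns the pose as measured when the row begins, along the tool's axes as they then stand; what a row does not reach is not made up. A row lasts 1/10 s, in which the tool goes at most 50 mm and 8.59 degrees, less where a joint would pass 70% of its speed; a pose out of reach is approached as far as the arm can. A call is refused whole if a number of a shift passes 0.05 or a number of a turn 8.59, either way. A call with a gripper value outside its range is refused whole. "hand" is the closure, from -1 (fully open) to 1 (shut), so that 0 is half open, set as the call begins (left out, the last holds). The fingers move at their own pace and stop on an object; the grip force is fixed at half the most. Time passes only in rows, so rows that do not move let the fingers close, or fill a call up. It gives the time, the measured TCP pose, the force and the opening at its end, in the units of the state.
- bot.get_obs(): the state, without advancing time (a new reading comes with each control period).
- viewer.camera(name): name is "side" or "top" or "wrist"; returns a dict with "image" (400x640x3 uint8, red, green, blue), "range_z" (400x640 float32, m along the optical axis (not along the pixel's ray), 0 where there is no reading), "camera_matrix" (3x3 intrinsics, pixels), "dist" ([k1, k2, p1, p2, k3] as OpenCV has them; the pictures are not rectified), "eye" and "rotation" of the camera in the world. Camera axes: x right, y down, z forward; pixel columns grow to the right and rows downward; lengths in m; the calibration is good to about 2 mm. A picture is of the moment at which its call begins.
- order.job_done(): hands the job in, once; it reports no verdict.
The state is a dict: "clock": time; "joint_pos": joint angles; "joint_vel": joint speeds; "tau": joint torques, N m; "eef_pos": TCP position; "tool_rot": TCP orientation; "ft_force": force on the tool from outside, world axes, zero at the start; "ft_torque": the same for the moment, N m; "grip_width": finger opening in m.
Only numpy, scipy, OpenCV 4.12 (cv2) and the standard library are available. Lean on these libraries where they do the work, as an engineer would, in place of code of your own. Each camera call takes 0.05 s, during which the arm holds its last target.

## Working session

There is one attempt and no reset: what is moved stays moved. The work goes in short steps, Python scripts to look and compute and a tool call to move; the robot and the scene stay as the last step left them, time stands still between calls to the robot, and variables do not carry over. Pictures are saved under pics/ and viewed, and the job is handed in when it is done.

Besides the shell and the picture viewer there is one more tool, called as a command line: name --argument value ..., lists and objects as JSON in quotes. send_rows: Moves the arm, as the interface text tells. Its arguments: {"type":"object","properties":{"increments":{"type":"array","items":{"type":"array","items":{"type":"array","items":{"type":"number"}}}},"hand":{"type":"number"}},"required":["increments"]}

```bash
mkdir -p pics; cat > h.py <<'E'
import numpy as np, cv2, pickle
from workcell import bot, viewer, order
def snap(n,tag):
    c=viewer.camera(n); cv2.imwrite(f'pics/{tag}.png',c['image'][:,:,::-1]); pickle.dump(c,open(f'pics/{tag}.pkl','wb')); return c
def load(tag): return pickle.load(open(f'pics/{tag}.pkl','rb'))
def ray(c,uv):
    uv=np.array(uv,float).reshape(-1,1,2)
    n=cv2.undistortPoints(uv,np.array(c['camera_matrix']),np.array(c['dist'])).reshape(-1,2)
    d=np.c_[n,np.ones(len(n))]@np.array(c['rotation']).T
    return np.array(c['eye']),d
def onz(c,uv,z):
    e,d=ray(c,uv); return e+d*((z-e[2])/d[:,2])[:,None]
def cloud(c):
    h,w=c['range_z'].shape
    u,v=np.meshgrid(np.arange(w),np.arange(h))
    e,d=ray(c,np.stack([u,v],-1).reshape(-1,2))
    return (e+d*c['range_z'].reshape(-1,1)).reshape(h,w,3)
def st():
    o=bot.get_obs(); print({k:np.round(v,4).tolist() for k,v in o.items() if k in('clock','joint_pos','eef_pos','tool_rot','ft_force','grip_width')})
E
python3 - <<'E'
from h import *
for n in('top','side','wrist'):
    c=snap(n,n+'0'); print(n,c['camera_matrix'],c['eye'],c['rotation'],c['dist'])
st()
E
```

```text
top [[380.28159179   0.         320.91174572]
 [  0.         380.28159179 199.80570118]
 [  0.           0.           1.        ]] [0.38078203 0.0989574  0.8665685 ] [-0.6991109   0.71036396 -0.05846366  0.05664801] [0.00901952 0.         0.         0.         0.        ]
side [[409.62899848   0.         319.79779736]
 [  0.         409.62899848 204.65849376]
 [  0.           0.           1.        ]] [ 0.26161835 -0.68941733  0.56289548] [ 0.85899376 -0.14637095  0.06863521 -0.48579263] [-0.07098478  0.          0.          0.          0.        ]
wrist [[318.61704417   0.         321.825683  ]
 [  0.         318.61704417 192.9814528 ]
 [  0.           0.           1.        ]] [0.09628624 0.49673542 0.37283466] [0.80841658 0.56832093 0.08763451 0.12567476] [-0.06413533  0.          0.          0.          0.        ]
{'clock': 0.15, 'joint_pos': [1.225, 0.2413, 0.0041, 1.3352, -0.0, 1.5708], 'eef_pos': [0.1693, 0.47, 0.2416], 'tool_rot': [0.8182, 0.5749, -0.0007, 0.0005], 'ft_force': [-0.7238, -0.3165, 0.5177], 'grip_width': 0.0858}
```

```bash
sed -i "s/np.array(c\['rotation'\]).T/Rq(c['rotation']).T/; s/^import numpy.*/&\nfrom scipy.spatial.transform import Rotation\ndef Rq(q): return Rotation.from_quat(q).as_matrix()/" h.py
python3 - <<'E'
from h import *
for n in('top','side'):
    c=load(n+'0'); P=cloud(c); print(n,P[200,320],P[100,500])
E
```

```text
top [ 0.52329951  0.09768057 -0.00286731] [ 7.60126526e-01 -3.39781602e-01 -3.20202212e-04]
side [0.53718582 0.1706088  0.02907901] [ 2.05292199  1.26039752 -0.18673229]
```

View pics/top0.png

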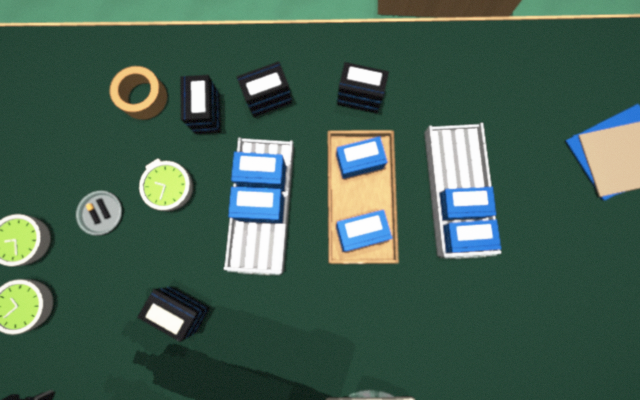

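View pics/side0.png

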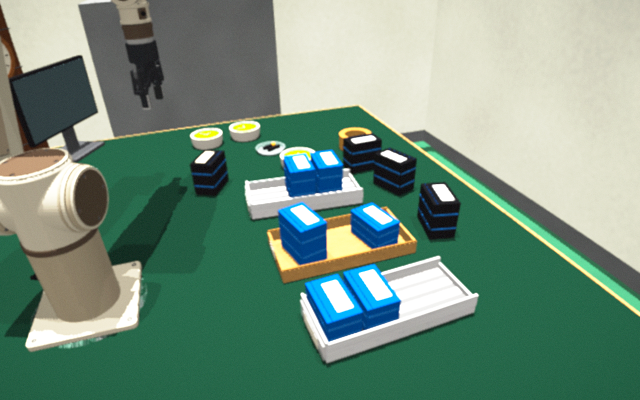

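View pics/wrist0.png

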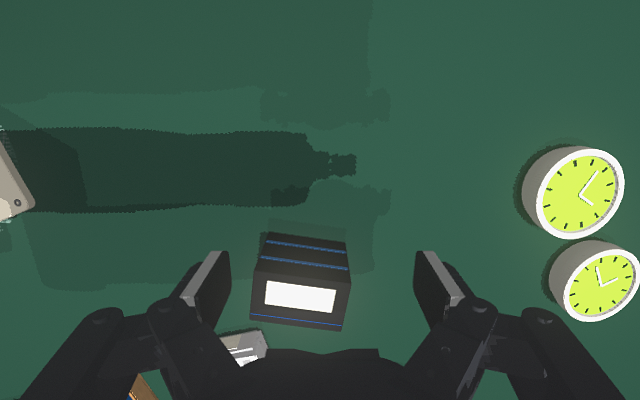

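```bash
cat > m.py <<'E'
from h import *
def blue(c,zmin=.03):
    P=cloud(c); hsv=cv2.cvtColor(c['image'],cv2.COLOR_RGB2HSV)
    res=[]
    for zt in (.117,.1,.082,.065):
        m=(abs(P[...,2]-zt)<.006)&(c['range_z']>0)
        m=m.astype(np.uint8)
        n,l,s,ce=cv2.connectedComponentsWithStats(m)
        for i in range(1,n):
            if s[i,4]<150: continue
            pts=P[l==i]; (cx,cy),(w,h),a=cv2.minAreaRect((pts[:,:2]*1000).astype(np.float32))
            print('z',zt,'px',ce[i].round(),'med',np.median(pts[:,2]).round(4),'rect mm',round(cx,1),round(cy,1),round(w,1),round(h,1),'ang',round(a,1), 'rgb',c['image'][l==i].mean(0).round())
if __name__=='__main__':
    import sys; blue(load(sys.argv[1]))
E
python3 m.py top0
python3 - <<'E'
from h import *
c=load('top0'); 
cv2.imwrite('pics/crop0.png',cv2.resize(c['image'][110:290,210:510,::-1],None,fx=2.6,fy=2.6,interpolation=cv2.INTER_CUBIC))
E
```

```text
z 0.117 px [257. 167.] med 0.1152 rect mm 574.2 225.7 99.9 62.4 ang 85.7 rgb [135. 184. 237.]
z 0.117 px [254. 202.] med 0.1152 rect mm 501.7 229.9 99.7 62.1 ang 86.2 rgb [136. 187. 239.]
z 0.1 px [364. 230.] med 0.0984 rect mm 445.3 10.3 62.0 99.9 ang 13.8 rgb [142. 190. 240.]
z 0.082 px [470. 201.] med 0.0806 rect mm 502.1 -216.8 62.2 100.8 ang 1.8 rgb [128. 175. 232.]
z 0.082 px [474. 235.] med 0.0806 rect mm 431.2 -219.5 61.8 99.9 ang 3.3 rgb [128. 175. 232.]
z 0.065 px [361. 154.] med 0.0633 rect mm 612.8 6.2 62.4 100.2 ang 13.2 rgb [137. 182. 235.]
```

View pics/crop0.png

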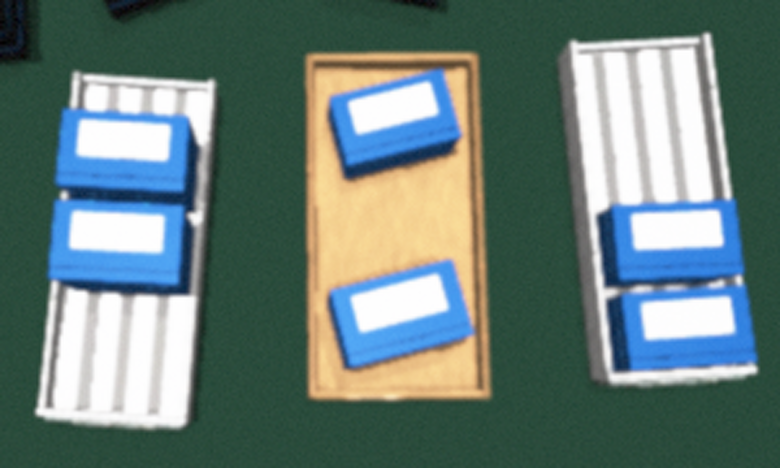

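```bash
cat > lane.py <<'E'
from h import *
import sys
def lane(c,box,verbose=True):
    P=cloud(c); z=P[...,2]
    sel=(P[...,0]>.28)&(P[...,0]<.72)&(P[...,1]>box[0])&(P[...,1]<box[1])&(c['range_z']>0)
    # bright lane pixels
    im=c['image'].astype(int)
    m=sel&(z>.012)&(z<.06)&(im.min(-1)>110)
    pts=P[m]
    r=cv2.minAreaRect((pts[:,:2]*1000).astype(np.float32)); print('all',r)
    print('z hist',np.histogram(pts[:,2],np.arange(.012,.061,.004)))
    g=pts[(pts[:,2]>.042)]
    r=cv2.minAreaRect((g[:,:2]*1000).astype(np.float32)); print('guides',r,len(g)); print(cv2.boxPoints(r))
    return pts
lane(load('top0'),(.12,.33))
lane(load('top0'),(-.33,-.12))
E
python3 lane.py
```

```text
all ((509.941162109375, 232.07327270507812), (120.6511459350586, 298.0679626464844), 85.34870147705078)
z hist (array([  22, 1122, 1712,   95,  131,  114,  103,  103,  343,  139,    7,
          0]), array([0.012, 0.016, 0.02 , 0.024, 0.028, 0.032, 0.036, 0.04 , 0.044,
       0.048, 0.052, 0.056, 0.06 ]))
guides ((509.2606506347656, 232.12863159179688), (120.6511459350586, 292.9953308105469), 85.34870147705078) 530
[[358.35358 183.88141]
 [650.384   160.12204]
 [660.1677  280.37585]
 [368.13733 304.13522]]
all ((538.0225830078125, -218.23110961914062), (298.8554382324219, 121.20996856689453), 2.2553186416625977)
z hist (array([  11, 1065, 1770,  133,  150,  159,  214,  166,  346,  132,   19,
          2]), array([0.012, 0.016, 0.02 , 0.024, 0.028, 0.032, 0.036, 0.04 , 0.044,
       0.048, 0.052, 0.056, 0.06 ]))
guides ((537.2156372070312, -218.25949096679688), (293.85394287109375, 121.16142272949219), 2.278092384338379) 582
[[ 387.9967  -163.56696]
 [ 392.81287 -284.63263]
 [ 686.4346  -272.95203]
 [ 681.6184  -151.88635]]
```

Candidates (top-view pixels):
- **Left lane:** blue cartons at (257,167) = old_rear and (254,202) = old_front. Their tops measure 0.115, so they are tall.
- **Case:** (364,230) has its top at 0.098, so it is the tall one and therefore new_carton. (361,154) is 0.063, so it is low_spare.
- **Right lane:** (470,201) and (474,235) are low.
- **Black look-alikes:** (200,103), (266,88), (362,86) and (173,313).

The crop confirms these choices. The tall lane is the left one, with its x axis at -4.65° and the stop at about (367,244) mm. I'll push from behind old_rear with the jaws across the lane, keeping the gripper body above the carton tops.

```bash
cat >> h.py <<'E'
A=np.deg2rad(-4.65); U=np.array([np.cos(A),np.sin(A)]); V=np.array([-U[1],U[0]]); S=np.array([.3673,.2437])
def lanexy(p): d=np.array(p)[:2]-S; return np.array([d@U,d@V])
def where(o=None):
    o=o or bot.get_obs(); R=Rq(o['tool_rot']); a=np.degrees(np.arctan2(R[1,0],R[0,0]))
    print('t',round(o['clock'],2),'tcp',np.round(o['eef_pos'],4),'xang',round(a,2),'lane',np.round(lanexy(o['eef_pos']),4),'F',np.round(o['ft_force'],1),'w',round(o['grip_width'],4),'j6',round(o['joint_pos'][5],2)); return o,R,a
def need(xyz,ang):
    """tool shift after turning to ang"""
    o,R,a=where(); print('turn deg',round((-(ang-a)+180)%360-180,2))
    t=np.radians(ang); d=np.array(xyz)-o['eef_pos']
    print('after-turn tool shift',np.round([d[0]*np.cos(t)+d[1]*np.sin(t), d[0]*np.sin(t)-d[1]*np.cos(t), -d[2]],4))
    print('now-frame shift',np.round(R.T@d,4))
def lw(x,y,z): p=S+x*U+y*V; return [p[0],p[1],z]
E
python3 -c "
from h import *
need(lw(.266,-.002,.20),85.35)"
```

```text
t 0.15 tcp [0.1693 0.47   0.2416] xang 70.19 lane [-0.2157  0.2095] F [-0.7 -0.3  0.5] w 0.0858 j6 1.57
turn deg -15.16
after-turn tool shift [-0.2115  0.4817  0.0416]
now-frame shift [-0.0781  0.5202  0.0417]
```

send_rows --increments '[[[0, 0, 0, -7.6], [0, 0, 0, -7.6], [-0.017, 0.04, 0, 0], [-0.017, 0.04, 0, 0], [-0.017, 0.04, 0, 0], [-0.017, 0.04, 0, 0], [-0.017, 0.04, 0, 0], [-0.017, 0.04, 0, 0]]]' --hand 0.2

```text
clock: 0.95
eef_pos: [0.4039, 0.351, 0.2385]
tool_rot: [0.726, 0.688, -0.003, 0.0]
ft_force: [-0.1, 0.6, -0.4]
grip_width: 0.0339
```

```bash
python3 -c "
from h import *
need(lw(.266,-.002,.20),85.35)"
```

```text
t 0.95 tcp [0.4039 0.351  0.2385] xang 86.88 lane [0.0278 0.1099] F [-0.1  0.6 -0.4] w 0.0339 j6 0.77
turn deg 1.53
after-turn tool shift [-0.1119  0.2382  0.0385]
now-frame shift [-0.118   0.2353  0.038 ]
```

send_rows --increments '[[[-0.016, 0.034, 0.005, 1.5], [-0.016, 0.034, 0.005, 0], [-0.016, 0.034, 0.005, 0], [-0.016, 0.034, 0.005, 0], [-0.016, 0.034, 0.005, 0], [-0.016, 0.034, 0.005, 0], [-0.016, 0.034, 0, 0], [0, 0, 0, 0]]]'

```text
clock: 1.75
eef_pos: [0.644, 0.209, 0.2009]
tool_rot: [0.738, 0.675, -0.006, -0.001]
ft_force: [0.7, 0.8, 0.5]
grip_width: 0.0345
```

```bash
python3 -c "
from h import *
need(lw(.266,-.002,.066),85.35)
snap('wrist','w1');snap('side','s1')"
```

```text
t 1.75 tcp [0.644  0.209  0.2009] xang 84.89 lane [ 0.2787 -0.0122] F [0.7 0.8 0.5] w 0.0345 j6 0.4
turn deg -0.46
after-turn tool shift [ 0.0102 -0.0127  0.1349]
now-frame shift [ 0.0112 -0.0115  0.1349]
```

View pics/w1.png

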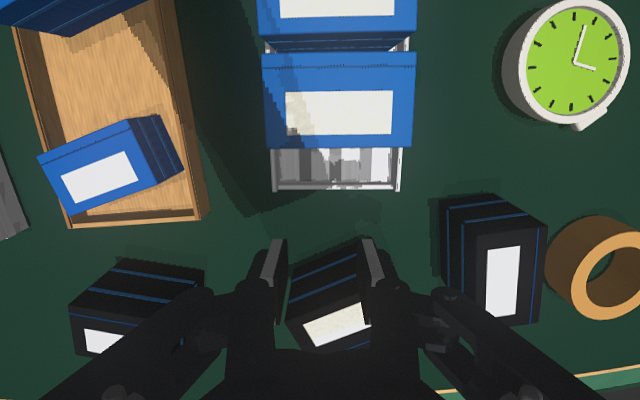

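View pics/s1.png

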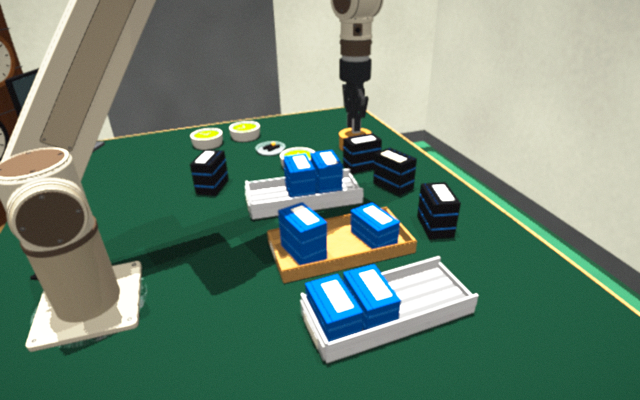

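```bash
python3 -c "
from h import *
c=load('top0');P=cloud(c)
for zt in(.095,.06):
  m=((abs(P[...,2]-zt)<.012)&(c['image'].max(-1)<400)&(P[...,0]>.6)&(P[...,0]<.9)).astype(np.uint8)
  n,l,s,ce=cv2.connectedComponentsWithStats(m)
  for i in range(1,n):
    if s[i,4]>80:
      q=P[l==i]; r=cv2.minAreaRect((q[:,:2]*1000).astype(np.float32)); print(zt,ce[i].round(),q[:,2].max().round(3),np.round(r[0]),np.round(r[1]),r[2], [np.round(lanexy(b/1000)*1000) for b in cv2.boxPoints(r)])
"
```

```text
0.095 [262.  81.] 0.097 [772. 220.] [ 64. 100.] 20.196928024291992 [array([355.,  41.]), array([397., -50.]), array([455., -23.]), array([414.,  68.])]
0.095 [363.  80.] 0.098 [773.   0.] [100.  65.] 76.35810089111328 [array([ 385., -254.]), array([ 449., -264.]), array([ 464., -165.]), array([ 400., -155.])]
0.095 [195.  97.] 0.097 [738. 365.] [101.  63.] 2.8237550258636475 [array([305., 176.]), array([313., 113.]), array([413., 126.]), array([405., 189.])]
0.06 [206. 113.] 0.072 [725. 343.] [ 53. 116.] 60.58601760864258 [array([285., 128.]), array([390.,  79.]), array([413., 128.]), array([307., 176.])]
0.06 [269.  99.] 0.072 [744. 209.] [ 3. 99.] 20.664356231689453 [array([356.,  41.]), array([398., -49.]), array([401., -48.]), array([359.,  42.])]
0.06 [358.  98.] 0.072 [743.   8.] [100.   4.] 76.05952453613281 [array([ 384., -254.]), array([ 388., -255.]), array([ 404., -156.]), array([ 400., -155.])]
0.06 [362. 150.] 0.068 [617.   7.] [ 55. 100.] 13.232979774475098 [array([ 226., -176.]), array([ 257., -272.]), array([ 309., -255.]), array([ 278., -159.])]
```

send_rows --increments '[[[0.005, -0.006, 0.01, -0.5], [0.005, -0.006, 0.015, 0], [0, 0, 0.02, 0], [0, 0, 0.02, 0], [0, 0, 0.02, 0], [0, 0, 0.0, 0], [0, 0, 0, 0], [0, 0, 0, 0]]]'

```text
clock: 2.65
eef_pos: [0.6206, 0.2306, 0.1189]
tool_rot: [0.73, 0.684, -0.005, -0.003]
ft_force: [0.1, -0.4, 0.3]
grip_width: 0.0341
```

```bash
python3 -c "
from h import *
need(lw(.266,-.002,.066),85.35)
snap('wrist','w2')"
```

```text
t 2.65 tcp [0.6206 0.2306 0.1189] xang 86.3 lane [0.2536 0.0075] F [ 0.1 -0.4  0.3] w 0.0341 j6 0.42
turn deg 0.95
after-turn tool shift [-0.0095  0.0124  0.0529]
now-frame shift [-0.0095  0.0129  0.0528]
```

View pics/w2.png

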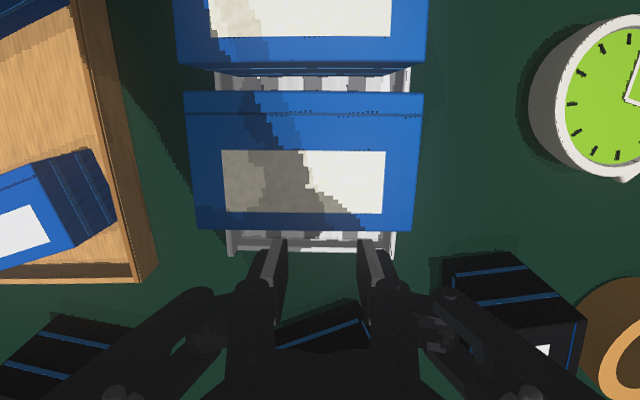

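send_rows --increments '[[[-0.005, 0.006, 0, 0.9], [-0.004, 0.006, 0, 0], [0, 0, 0, 0], [0, 0, 0, 0], [0, 0, 0, 0], [0, 0, 0, 0], [0, 0, 0, 0], [0, 0, 0, 0]]]'

```text
clock: 3.5
eef_pos: [0.6356, 0.2199, 0.1229]
tool_rot: [0.736, 0.677, -0.002, -0.001]
ft_force: [-0.4, 0.6, 0.4]
grip_width: 0.0341
```

```bash
python3 -c "
from h import *
need(lw(.266,-.002,.066),85.35)"
```

```text
t 3.5 tcp [0.6356 0.2199 0.1229] xang 85.24 lane [ 0.2694 -0.0019] F [-0.4  0.6  0.4] w 0.0341 j6 0.42
turn deg -0.11
after-turn tool shift [-0.0001 -0.0034  0.0569]
now-frame shift [ 0.     -0.0031  0.0569]
```

send_rows --increments '[[[0, 0, 0.01, 0], [0, -0.001, 0.01, 0], [0, 0, 0.01, 0], [0, -0.001, 0.01, 0], [0, 0, 0.008, 0], [0, 0, 0.005, 0], [0, 0, 0, 0], [0, 0, 0, 0]]]'

```text
clock: 4.3
eef_pos: [0.6313, 0.2199, 0.0626]
tool_rot: [0.736, 0.677, -0.004, -0.002]
ft_force: [0.3, 0.1, -0.3]
grip_width: 0.0343
```

```bash
python3 -c "
from h import *
need(lw(.266,-.002,.066),85.35)
snap('side','s3')
c=load('s3');cv2.imwrite('pics/s3c.png',cv2.resize(c['image'][60:260,200:440,::-1],None,fx=3,fy=3,interpolation=cv2.INTER_CUBIC)) 
where()"
```

```text
t 4.3 tcp [0.6313 0.2199 0.0626] xang 85.28 lane [ 0.2651 -0.0023] F [ 0.3  0.1 -0.3] w 0.0343 j6 0.42
turn deg -0.07
after-turn tool shift [ 0.0003  0.0009 -0.0034]
now-frame shift [ 0.0003  0.0009 -0.0034]
t 4.35 tcp [0.6313 0.2199 0.0627] xang 85.27 lane [ 0.2651 -0.0023] F [0.1 0.1 0.1] w 0.0339 j6 0.42
```

View pics/s3c.png

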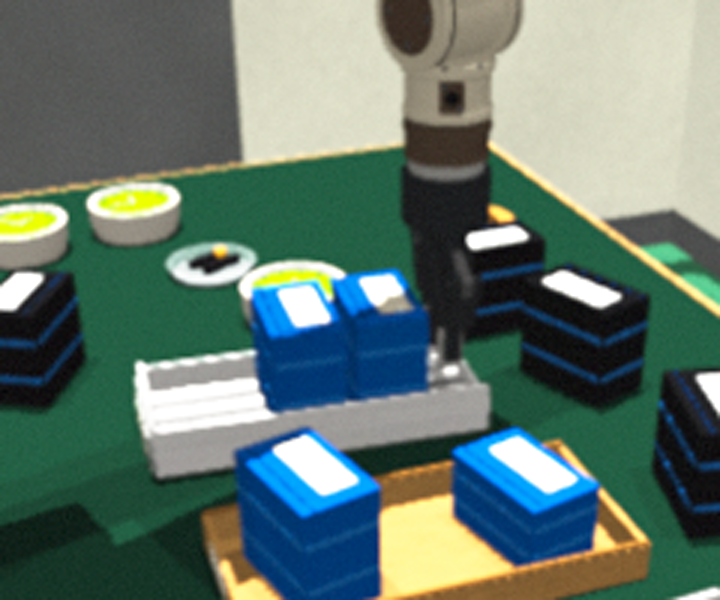

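send_rows --increments '[[[0, 0, -0.003, 0], [0, -0.004, 0, 0], [0, -0.005, 0, 0], [0, -0.006, 0, 0], [0, -0.006, 0, 0], [0, -0.006, 0, 0], [0, -0.006, 0, 0], [0, 0, 0, 0]]]'

```text
clock: 5.15
eef_pos: [0.5998, 0.2235, 0.0702]
tool_rot: [0.736, 0.677, 0.001, 0.001]
ft_force: [0.7, -0.3, -0.8]
grip_width: 0.0341
```

```bash
python3 -c "
from h import *
need(lw(.135,-.002,.066),85.35)
snap('side','s4')
c=load('s4');cv2.imwrite('pics/s4c.png',cv2.resize(c['image'][60:260,200:440,::-1],None,fx=3,fy=3,interpolation=cv2.INTER_CUBIC)) 
where()"
```

```text
t 5.15 tcp [0.5998 0.2235 0.0702] xang 85.25 lane [ 0.2334 -0.0013] F [ 0.7 -0.3 -0.8] w 0.0341 j6 0.44
turn deg -0.1
after-turn tool shift [-0.0007 -0.0984  0.0042]
now-frame shift [-0.0009 -0.0984  0.004 ]
t 5.2 tcp [0.6    0.2234 0.0701] xang 85.24 lane [ 0.2336 -0.0014] F [ 1.1  1.1 -0.4] w 0.0344 j6 0.44
```

View pics/s4c.png

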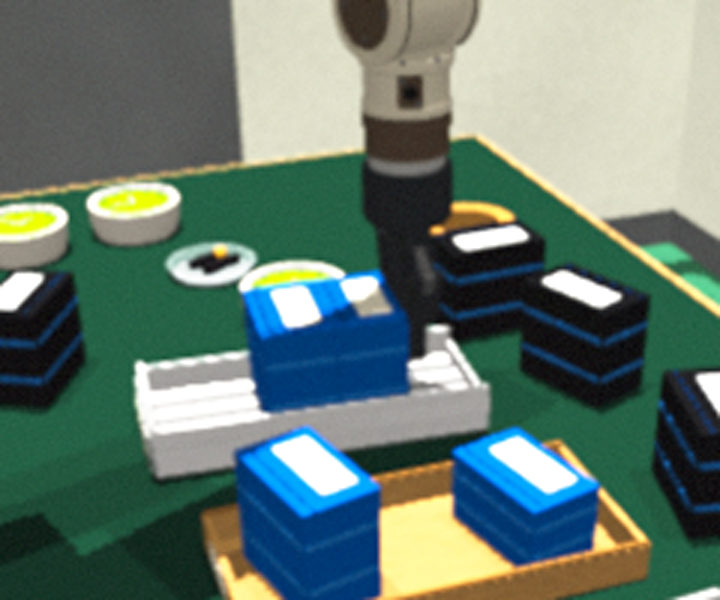

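send_rows --increments '[[[0, -0.003, 0.003, 0], [0, -0.006, 0.001, 0], [0, -0.007, 0, 0], [0, -0.007, 0, 0], [0, -0.007, 0, 0], [0, -0.007, 0, 0], [0, -0.006, 0, 0], [0, 0, 0, 0]]]'

```text
clock: 6.0
eef_pos: [0.5609, 0.2275, 0.0681]
tool_rot: [0.736, 0.676, 0.006, 0.005]
ft_force: [2.2, 0.5, 0.2]
grip_width: 0.034
```

```bash
python3 -c "
from h import *
need(lw(.135,-.002,.066),85.35)
snap('top','t5');where()"; python3 m.py t5
```

```text
t 6.0 tcp [0.5609 0.2275 0.0681] xang 85.14 lane [ 0.1943 -0.0004] F [2.2 0.5 0.2] w 0.034 j6 0.47
turn deg -0.21
after-turn tool shift [-0.0016 -0.0593  0.0021]
now-frame shift [-0.0018 -0.0593  0.0011]
t 6.05 tcp [0.561  0.2275 0.068 ] xang 85.14 lane [ 0.1944 -0.0004] F [ 1.7 -0.4  0.2] w 0.034 j6 0.47
z 0.1 px [364. 230.] med 0.0984 rect mm 445.3 10.4 61.9 100.2 ang 13.8 rgb [129. 171. 223.]
z 0.082 px [470. 202.] med 0.0805 rect mm 502.0 -216.9 62.3 100.5 ang 1.8 rgb [117. 158. 210.]
z 0.082 px [474. 235.] med 0.0805 rect mm 431.2 -220.1 61.8 100.9 ang 3.4 rgb [117. 158. 211.]
z 0.065 px [361. 154.] med 0.0634 rect mm 612.6 6.3 62.8 100.1 ang 13.4 rgb [124. 163. 215.]
```

send_rows --increments '[[[0, -0.004, 0, 0], [0, -0.007, 0, 0], [0, -0.007, 0, 0], [0, -0.007, 0, 0], [0, -0.007, 0, 0], [0, -0.007, 0, 0], [0, -0.005, 0, 0], [0, 0, 0, 0]]]'

```text
clock: 6.85
eef_pos: [0.5152, 0.2317, 0.068]
tool_rot: [0.737, 0.676, 0.008, 0.006]
ft_force: [3.1, 0.6, 0.4]
grip_width: 0.0341
```

```bash
python3 -c "
from h import *
need(lw(.135,-.002,.066),85.35)
snap('side','s6');
c=load('s6');cv2.imwrite('pics/s6c.png',cv2.resize(c['image'][60:260,200:440,::-1],None,fx=3,fy=3,interpolation=cv2.INTER_CUBIC)) 
where()"
```

```text
t 6.85 tcp [0.5152 0.2317 0.068 ] xang 85.12 lane [1.484e-01 1.000e-04] F [3.1 0.6 0.4] w 0.0341 j6 0.51
turn deg -0.23
after-turn tool shift [-0.0021 -0.0134  0.002 ]
now-frame shift [-0.0021 -0.0134  0.0018]
t 6.9 tcp [0.5152 0.2317 0.0679] xang 85.11 lane [0.1484 0.    ] F [ 2.5 -0.6  0.9] w 0.0344 j6 0.51
```

View pics/s6c.png

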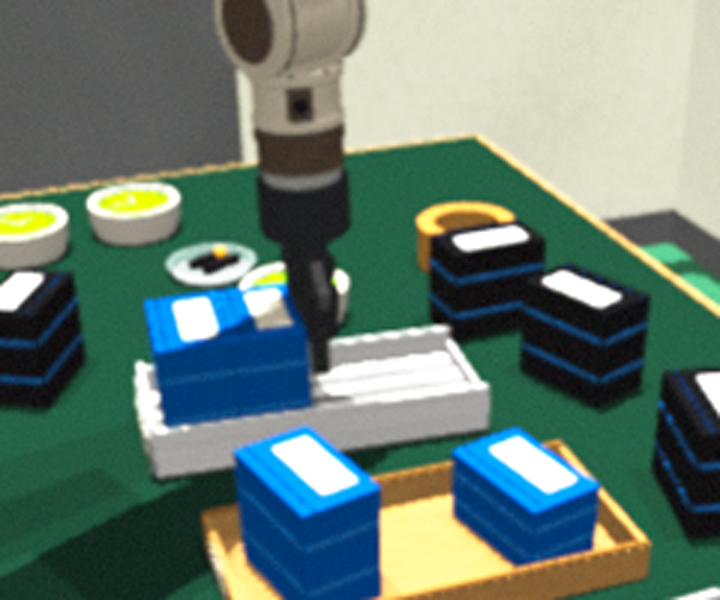

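send_rows --increments '[[[0, -0.003, 0, 0], [0, -0.003, 0, 0], [0, -0.003, 0, 0], [0, -0.002, 0, 0], [0, -0.002, 0, 0], [0, -0.002, 0, 0], [0, -0.002, 0, 0], [0, -0.002, 0, 0]]]'

```text
clock: 7.7
eef_pos: [0.5054, 0.2332, 0.0704]
tool_rot: [0.736, 0.676, 0.015, 0.013]
ft_force: [9.4, -2.1, -0.1]
grip_width: 0.0341
```

```bash
python3 -c "
from h import *
where()"
```

```text
t 7.7 tcp [0.5054 0.2332 0.0704] xang 85.14 lane [0.1385 0.0007] F [ 9.4 -2.1 -0.1] w 0.0341 j6 0.53
```

send_rows --increments '[[[0, -0.003, 0, 0], [0, -0.003, 0, 0], [0, -0.003, 0, 0], [0, -0.003, 0, 0], [0, 0, 0, 0], [0, 0.006, 0, 0], [0, 0.012, 0, 0], [0, 0.012, 0, 0]]]'

```text
clock: 8.5
eef_pos: [0.5306, 0.2298, 0.0741]
tool_rot: [0.736, 0.677, 0.019, 0.02]
ft_force: [-0.9, 0.7, 0.3]
grip_width: 0.0341
```

```bash
python3 -c "
from h import *
where()
snap('side','s8');
c=load('s8');cv2.imwrite('pics/s8c.png',cv2.resize(c['image'][60:260,200:440,::-1],None,fx=3,fy=3,interpolation=cv2.INTER_CUBIC)) 
"
```

```text
t 8.5 tcp [0.5306 0.2298 0.0741] xang 85.24 lane [ 0.1639 -0.0006] F [-0.9  0.7  0.3] w 0.0341 j6 0.5
```

View pics/s8c.png

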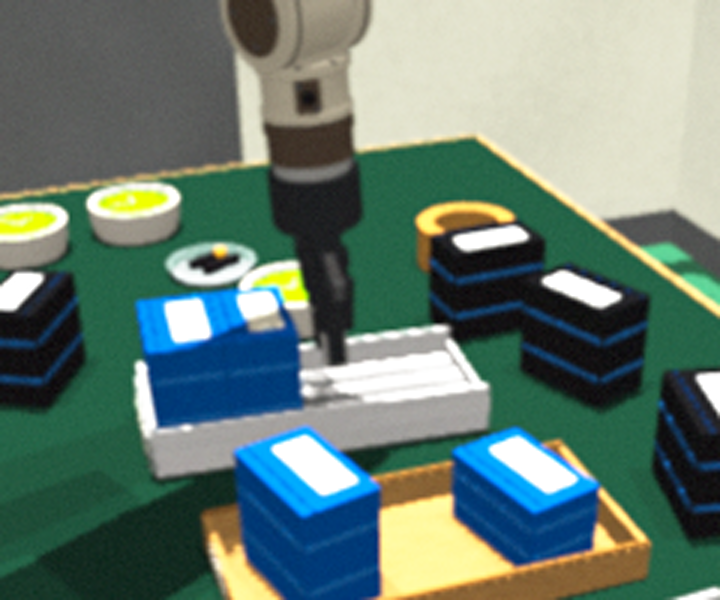

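send_rows --increments '[[[0, 0.01, -0.01, 0], [0, 0.01, -0.02, 0], [0, 0, -0.03, 0], [0, 0, -0.03, 0], [0, 0, -0.03, 0], [0, 0, -0.03, 0], [0, 0, 0, 7], [0, 0, 0, 8]]]'

```text
clock: 9.35
eef_pos: [0.5446, 0.227, 0.2253]
tool_rot: [0.821, 0.57, 0.014, 0.014]
ft_force: [0.1, -0.3, 0.2]
grip_width: 0.0341
```

```bash
python3 -c "
from h import *
o,R,a=where(); print(R[:,2]); need([.4453,.0103,.2],13.8)
"
```

```text
t 9.35 tcp [0.5446 0.227  0.2253] xang 69.55 lane [ 0.178  -0.0023] F [ 0.1 -0.3  0.2] w 0.0341 j6 0.76
[ 0.03939504 -0.00617151 -0.99920466]
t 9.35 tcp [0.5446 0.227  0.2253] xang 69.55 lane [ 0.178  -0.0023] F [ 0.1 -0.3  0.2] w 0.0341 j6 0.76
turn deg 55.75
after-turn tool shift [-0.1481  0.1867  0.0253]
now-frame shift [-0.2379 -0.0182  0.0227]
```

send_rows --increments '[[[-0.02, 0, 0, 8], [-0.02, 0, 0, 8], [-0.02, 0, 0, 8], [-0.02, 0, 0, 8], [-0.02, 0, 0, 8], [-0.02, 0, 0, 8], [-0.02, 0, 0, 7], [0, 0, 0, 0]]]' --hand -1

```text
clock: 10.15
eef_pos: [0.4451, 0.1294, 0.2194]
tool_rot: [0.994, 0.105, 0.014, 0.004]
ft_force: [1.4, -0.3, 0.6]
grip_width: 0.0853
```

```bash
python3 -c "
from h import *
o,R,a=where(); print(R[:,2]); need([.4453,.0103,.2],13.8)
snap('top','t10')
"; python3 m.py t10
```

```text
t 10.15 tcp [0.4451 0.1294 0.2194] xang 12.08 lane [ 0.0868 -0.1077] F [ 1.4 -0.3  0.6] w 0.0853 j6 1.65
[ 0.02824073 -0.0056373  -0.99958526]
t 10.15 tcp [0.4451 0.1294 0.2194] xang 12.08 lane [ 0.0868 -0.1077] F [ 1.4 -0.3  0.6] w 0.0853 j6 1.65
turn deg -1.72
after-turn tool shift [-0.0282  0.1157  0.0194]
now-frame shift [-0.0252  0.1162  0.02  ]
z 0.1 px [377. 226.] med 0.0984 rect mm 452.1 -17.5 62.0 42.4 ang 13.7 rgb [126. 164. 214.]
z 0.082 px [470. 201.] med 0.0805 rect mm 501.9 -216.8 61.9 100.7 ang 1.7 rgb [114. 154. 205.]
z 0.082 px [474. 235.] med 0.0805 rect mm 431.2 -219.7 61.8 100.4 ang 3.3 rgb [114. 154. 205.]
z 0.065 px [363. 154.] med 0.0633 rect mm 613.9 2.0 62.6 91.2 ang 13.2 rgb [130. 165. 212.]
```

send_rows --increments '[[[-0.004, 0.019, 0.003, -1.7], [-0.004, 0.019, 0.003, 0], [-0.004, 0.019, 0.003, 0], [-0.004, 0.019, 0.003, 0], [-0.004, 0.019, 0.003, 0], [-0.004, 0.019, 0.003, 0], [0, 0, 0, 0], [0, 0, 0, 0]]]'

```text
clock: 11.0
eef_pos: [0.4612, 0.0123, 0.2017]
tool_rot: [0.991, 0.131, 0.017, 0.003]
ft_force: [0.3, -0.5, -0.5]
grip_width: 0.0852
```

```bash
python3 -c "
from h import *
o,R,a=where(); print(R[:,2]); need([.4453,.0103,.06],13.8)
snap('top','t11');snap('wrist','w11')
"; python3 m.py t11
```

```text
t 11.0 tcp [0.4612 0.0123 0.2017] xang 15.08 lane [ 0.1124 -0.2231] F [ 0.3 -0.5 -0.5] w 0.0852 j6 1.34
[ 0.03428346 -0.00125557 -0.99941136]
t 11.0 tcp [0.4612 0.0123 0.2017] xang 15.08 lane [ 0.1124 -0.2231] F [ 0.3 -0.5 -0.5] w 0.0852 j6 1.34
turn deg 1.28
after-turn tool shift [-0.0159 -0.0019  0.1417]
now-frame shift [-0.0205 -0.0037  0.1411]
z 0.117 px [251. 237.] med 0.1153 rect mm 433.9 235.9 100.7 124.0 ang 84.9 rgb [127. 171. 223.]
z 0.1 px [353. 234.] med 0.0985 rect mm 440.4 30.2 62.1 59.0 ang 14.0 rgb [ 97. 130. 168.]
z 0.082 px [180. 307.] med 0.0836 rect mm 297.3 379.4 116.5 52.3 ang 29.6 rgb [12. 14. 16.]
z 0.065 px [351. 155.] med 0.0633 rect mm 609.5 20.4 62.9 70.6 ang 13.2 rgb [127. 164. 211.]
```

View pics/t11.png

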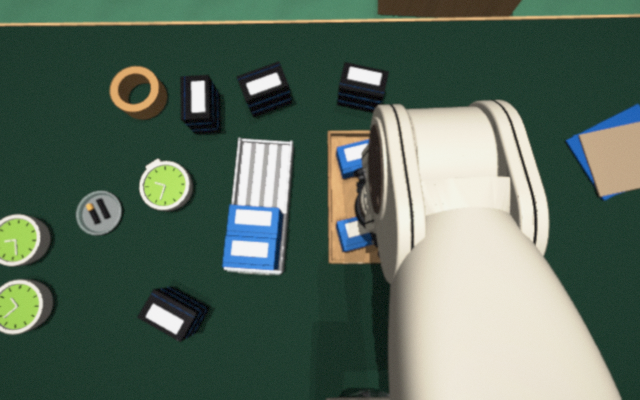

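View pics/w11.png

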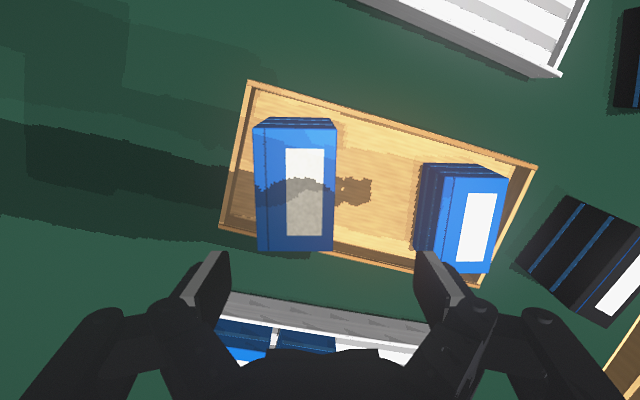

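```bash
python3 -c "
from h import *
c=load('t11');cv2.imwrite('pics/t11c.png',cv2.resize(c['image'][195:285,205:305,::-1],None,fx=6,fy=6,interpolation=cv2.INTER_CUBIC))
P=cloud(c); 
L=(P[...,:2]-S)@np.array([U,V]).T
for u in (240,250,260):
  print([(v,*np.round(L[v,u]*1000,0),round(P[v,u,2]*1000)) for v in range(258,277)])
" 
```

```text
[(258, np.float64(23.0), np.float64(14.0), 116), (259, np.float64(21.0), np.float64(14.0), 116), (260, np.float64(20.0), np.float64(13.0), 116), (261, np.float64(18.0), np.float64(14.0), 114), (262, np.float64(16.0), np.float64(13.0), 116), (263, np.float64(14.0), np.float64(13.0), 115), (264, np.float64(12.0), np.float64(13.0), 114), (265, np.float64(10.0), np.float64(12.0), 117), (266, np.float64(8.0), np.float64(12.0), 116), (267, np.float64(6.0), np.float64(12.0), 115), (268, np.float64(2.0), np.float64(26.0), 49), (269, np.float64(0.0), np.float64(25.0), 51), (270, np.float64(-2.0), np.float64(27.0), 41), (271, np.float64(-4.0), np.float64(27.0), 40), (272, np.float64(-8.0), np.float64(36.0), -3), (273, np.float64(-10.0), np.float64(35.0), -3), (274, np.float64(-12.0), np.float64(35.0), -4), (275, np.float64(-14.0), np.float64(35.0), -1), (276, np.float64(-17.0), np.float64(35.0), -2)]
[(258, np.float64(25.0), np.float64(-6.0), 116), (259, np.float64(23.0), np.float64(-5.0), 113), (260, np.float64(21.0), np.float64(-6.0), 114), (261, np.float64(19.0), np.float64(-6.0), 115), (26
[... 924 characters left out ...]
np.float64(-26.0), 117), (263, np.float64(16.0), np.float64(-26.0), 116), (264, np.float64(14.0), np.float64(-26.0), 116), (265, np.float64(12.0), np.float64(-26.0), 115), (266, np.float64(11.0), np.float64(-26.0), 116), (267, np.float64(9.0), np.float64(-27.0), 116), (268, np.float64(7.0), np.float64(-27.0), 115), (269, np.float64(3.0), np.float64(-17.0), 50), (270, np.float64(1.0), np.float64(-17.0), 50), (271, np.float64(-1.0), np.float64(-15.0), 39), (272, np.float64(-4.0), np.float64(-15.0), 38), (273, np.float64(-6.0), np.float64(-15.0), 35), (274, np.float64(-9.0), np.float64(-10.0), -1), (275, np.float64(-11.0), np.float64(-10.0), -2), (276, np.float64(-14.0), np.float64(-10.0), -1)]
```

View pics/t11c.png

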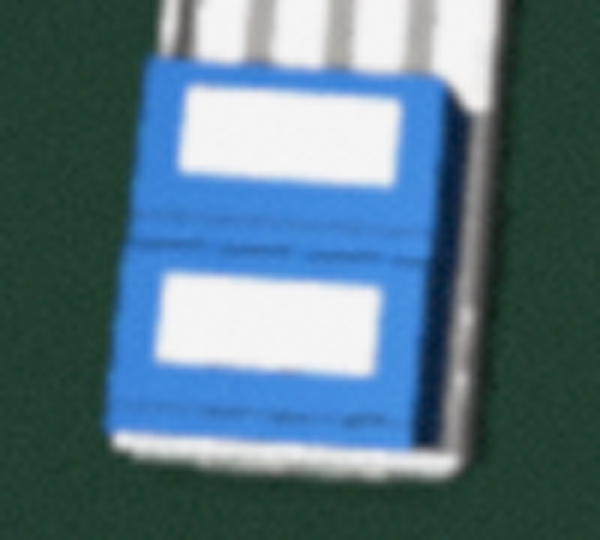

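send_rows --increments '[[[-0.005, 0, 0, 1.2], [-0.005, 0, 0.01, 0], [-0.005, -0.001, 0.015, 0], [0, 0, 0.015, 0], [0, 0, 0.015, 0], [0, 0, 0.01, 0], [0, 0, 0, 0], [0, 0, 0, 0]]]'

```text
clock: 11.9
eef_pos: [0.4452, 0.0134, 0.1322]
tool_rot: [0.992, 0.124, 0.017, 0.002]
ft_force: [0.1, -0.2, 0.7]
grip_width: 0.085
```

```bash
python3 -c "
from h import *
o,R,a=where(); print(R[:,2]); need([.4453,.0103,.057],13.8)
"
```

```text
t 11.9 tcp [0.4452 0.0134 0.1322] xang 14.28 lane [ 0.0963 -0.2232] F [ 0.1 -0.2  0.7] w 0.085 j6 1.35
[ 3.38916706e-02 -3.46490521e-04 -9.99425452e-01]
t 11.9 tcp [0.4452 0.0134 0.1322] xang 14.28 lane [ 0.0963 -0.2232] F [ 0.1 -0.2  0.7] w 0.085 j6 1.35
turn deg 0.48
after-turn tool shift [-0.0007  0.003   0.0752]
now-frame shift [-0.0031  0.0024  0.0752]
```

send_rows --increments '[[[-0.001, 0.001, 0.01, 0.5], [-0.001, 0.001, 0.013, 0], [-0.001, 0, 0.013, 0], [0, 0, 0.013, 0], [0, 0, 0.011, 0], [0, 0, 0.008, 0], [0, 0, 0, 0], [0, 0, 0, 0]]]'

```text
clock: 12.7
eef_pos: [0.4487, 0.0104, 0.0631]
tool_rot: [0.993, 0.119, 0.021, 0.003]
ft_force: [0.0, -1.1, 0.7]
grip_width: 0.0855
```

```bash
python3 -c "
from h import *
o,R,a=where(); print(R[:,2]); need([.4453,.0103,.057],13.8)
snap('side','s13')
c=load('s13');cv2.imwrite('pics/s13c.png',cv2.resize(c['image'][100:300,200:440,::-1],None,fx=3,fy=3,interpolation=cv2.INTER_CUBIC)) 
"
```

```text
t 12.7 tcp [0.4487 0.0104 0.0631] xang 13.64 lane [ 0.1   -0.226] F [ 0.  -1.1  0.7] w 0.0855 j6 1.36
[ 4.26465270e-02 -2.79182664e-04 -9.99090184e-01]
t 12.7 tcp [0.4487 0.0104 0.0631] xang 13.64 lane [ 0.1   -0.226] F [ 0.  -1.1  0.7] w 0.0855 j6 1.36
turn deg -0.16
after-turn tool shift [-0.0033 -0.0007  0.0061]
now-frame shift [-0.0035 -0.0008  0.006 ]
```

View pics/s13c.png

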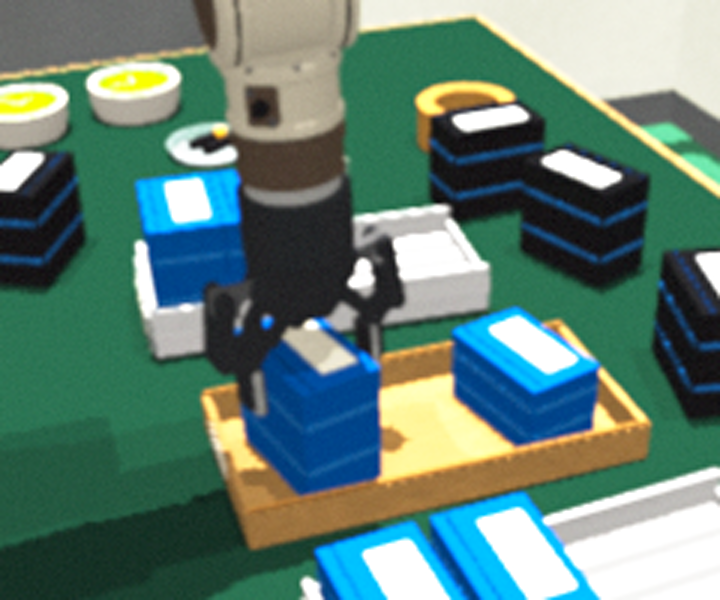

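send_rows --increments '[[[-0.003, 0, 0.004, 0], [0, 0, 0, 0], [0, 0, 0, 0], [0, 0, 0, 0], [0, 0, 0, 0], [0, 0, 0, 0], [0, 0, 0, 0], [0, 0, 0, 0]]]' --hand 1

```text
clock: 13.55
eef_pos: [0.4455, 0.0094, 0.0601]
tool_rot: [0.993, 0.119, 0.022, 0.003]
ft_force: [-0.4, -0.1, -0.5]
grip_width: 0.0617
```

```bash
python3 -c "
from h import *
o,R,a=where(); print(R[:,2])
snap('side','s14')
c=load('s14');cv2.imwrite('pics/s14c.png',cv2.resize(c['image'][100:300,200:440,::-1],None,fx=3,fy=3,interpolation=cv2.INTER_CUBIC)) 
"
```

```text
t 13.55 tcp [0.4455 0.0094 0.0601] xang 13.63 lane [ 0.0969 -0.2271] F [-0.4 -0.1 -0.5] w 0.0617 j6 1.36
[ 4.33821726e-02 -7.21905055e-04 -9.99058290e-01]
```

View pics/s14c.png

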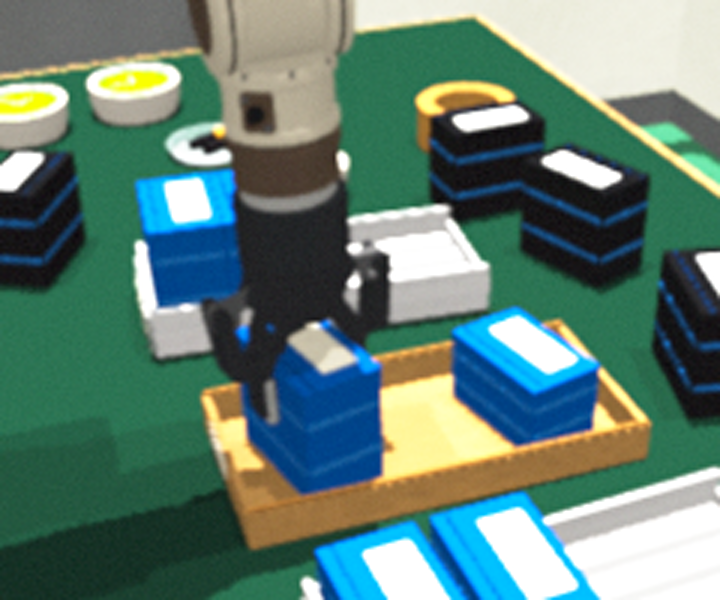

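send_rows --increments '[[[0, 0, -0.006, 0], [0, 0, -0.012, 0], [0, 0, -0.018, 0], [0, 0, -0.02, 0], [0, 0, -0.02, 0], [0, 0, -0.02, 0], [0, 0, -0.02, 0], [0, 0, -0.015, 0]]]'

```text
clock: 14.4
eef_pos: [0.4348, 0.0096, 0.1929]
tool_rot: [0.993, 0.119, 0.015, 0.002]
ft_force: [-0.5, 0.0, -2.6]
grip_width: 0.0612
```

```bash
python3 -c "
from h import *
o,R,a=where(); print(R[:,2]); need(lw(.195,0,.19),-4.65)
snap('side','s15')
c=load('s15');cv2.imwrite('pics/s15c.png',cv2.resize(c['image'][40:300,200:440,::-1],None,fx=2.3,fy=2.3,interpolation=cv2.INTER_CUBIC)) 
"
```

```text
t 14.4 tcp [0.4348 0.0096 0.1929] xang 13.63 lane [ 0.0863 -0.2279] F [-0.5  0.  -2.6] w 0.0612 j6 1.36
[ 3.05450064e-02 -5.58246036e-04 -9.99533237e-01]
t 14.4 tcp [0.4348 0.0096 0.1929] xang 13.63 lane [ 0.0863 -0.2279] F [-0.5  0.  -2.6] w 0.0612 j6 1.36
turn deg 18.28
after-turn tool shift [ 0.1087 -0.2279  0.0029]
now-frame shift [ 0.1746 -0.1823  0.0067]
```

View pics/s15c.png

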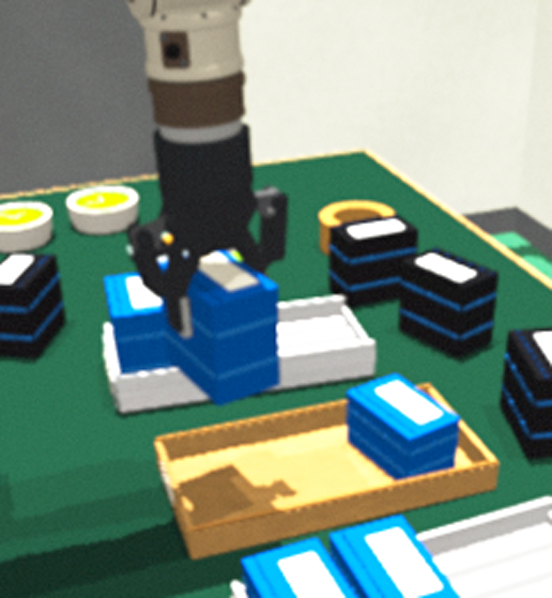

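send_rows --increments '[[[0, 0, 0, 6], [0, 0, 0, 6], [0, 0, 0, 6.3], [0.011, -0.02, 0, 0], [0.012, -0.025, 0, 0], [0.012, -0.025, 0, 0], [0.012, -0.025, 0, 0], [0.012, -0.025, 0, 0]]]'

```text
clock: 15.25
eef_pos: [0.5042, 0.1237, 0.1947]
tool_rot: [0.999, -0.051, 0.015, 0.001]
ft_force: [1.4, -0.9, -3.6]
grip_width: 0.0617
```

```bash
python3 -c "
from h import *
o,R,a=where(); print(R[:,2]); need(lw(.195,0,.17),-4.65)
"
```

```text
t 15.25 tcp [0.5042 0.1237 0.1947] xang -5.85 lane [ 0.1462 -0.1085] F [ 1.4 -0.9 -3.6] w 0.0617 j6 1.92
[ 0.0292068  -0.00289214 -0.99956921]
t 15.25 tcp [0.5042 0.1237 0.1947] xang -5.85 lane [ 0.1462 -0.1085] F [ 1.4 -0.9 -3.6] w 0.0617 j6 1.92
turn deg -1.2
after-turn tool shift [ 0.0488 -0.1085  0.0247]
now-frame shift [ 0.0458 -0.1095  0.0261]
```

send_rows --increments '[[[0.009, -0.02, 0, -1.2], [0.01, -0.022, 0, 0], [0.01, -0.022, 0, 0], [0.01, -0.022, 0.001, 0], [0.006, -0.012, 0, 0], [0, 0, 0, 0], [0, 0, 0, 0], [0, 0, 0, 0]]]'

```text
clock: 16.05
eef_pos: [0.5564, 0.2233, 0.1863]
tool_rot: [0.999, -0.038, 0.009, 0.003]
ft_force: [0.3, -0.5, -3.9]
grip_width: 0.062
```

```bash
python3 -c "
from h import *
o,R,a=where(); print(R[:,2]); need(lw(.195,0,.079),-4.65)
"
```

```text
t 16.05 tcp [0.5564 0.2233 0.1863] xang -4.34 lane [ 0.1902 -0.005 ] F [ 0.3 -0.5 -3.9] w 0.062 j6 2.03
[ 0.01743083 -0.00676524 -0.99982518]
t 16.05 tcp [0.5564 0.2233 0.1863] xang -4.34 lane [ 0.1902 -0.005 ] F [ 0.3 -0.5 -3.9] w 0.062 j6 2.03
turn deg 0.31
after-turn tool shift [ 0.0048 -0.005   0.1073]
now-frame shift [ 0.0029 -0.0055  0.1074]
```

send_rows --increments '[[[0.001, -0.002, 0.01, 0.3], [0.001, -0.002, 0.014, 0], [0, 0, 0.014, 0], [0, 0, 0.014, 0], [0, 0, 0.01, 0], [0, 0, 0.004, 0], [0, 0, 0, 0], [0, 0, 0, 0]]]'

```text
clock: 16.85
eef_pos: [0.5584, 0.222, 0.1163]
tool_rot: [0.999, -0.044, 0.008, 0.004]
ft_force: [-0.9, 0.7, -3.1]
grip_width: 0.0614
```

```bash
python3 -c "
from h import *
o,R,a=where(); print(R[:,2]); need(lw(.195,-.001,.078),-4.65)
snap('top','t17')
c=load('t17');cv2.imwrite('pics/t17c.png',cv2.resize(c['image'][115:285,205:335,::-1],None,fx=3.5,fy=3.5,interpolation=cv2.INTER_CUBIC))
snap('side','s17')
c=load('s17');cv2.imwrite('pics/s17c.png',cv2.resize(c['image'][60:260,200:440,::-1],None,fx=3,fy=3,interpolation=cv2.INTER_CUBIC)) 
"
```

```text
t 16.85 tcp [0.5584 0.222  0.1163] xang -5.06 lane [ 0.1922 -0.0062] F [-0.9  0.7 -3.1] w 0.0614 j6 2.04
[ 0.01632269 -0.00787828 -0.99983574]
t 16.85 tcp [0.5584 0.222  0.1163] xang -5.06 lane [ 0.1922 -0.0062] F [-0.9  0.7 -3.1] w 0.0614 j6 2.04
turn deg -0.41
after-turn tool shift [ 0.0028 -0.0052  0.0383]
now-frame shift [ 0.0021 -0.0054  0.0383]
```

View pics/t17c.png

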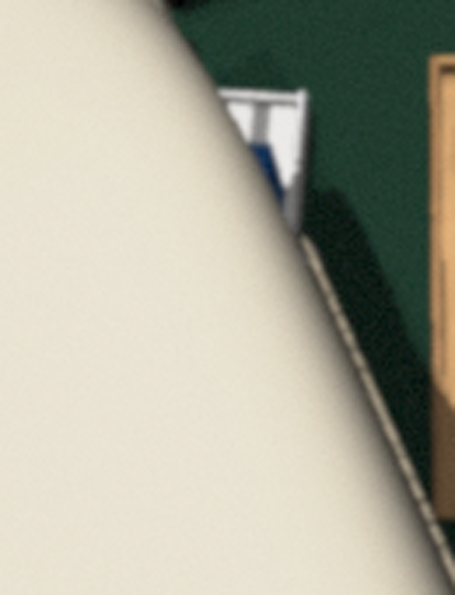

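View pics/s17c.png

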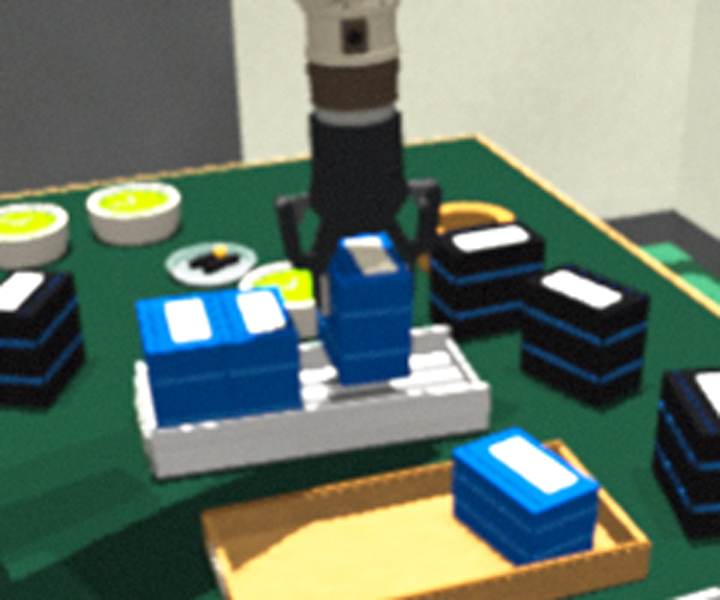

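send_rows --increments '[[[0, -0.003, 0, -0.3], [0, -0.003, 0, 0], [0, 0, 0, 0], [0, 0, 0.005, 0], [0, 0, 0.005, 0], [0, 0, 0, 0], [0, 0, 0, 0], [0, 0, 0, 0]]]'

```text
clock: 17.75
eef_pos: [0.5603, 0.2294, 0.1073]
tool_rot: [0.999, -0.041, 0.01, 0.003]
ft_force: [-0.6, -0.7, -3.0]
grip_width: 0.0617
```

```bash
python3 -c "
from h import *
o,R,a=where(); print(R[:,2]); need(lw(.195,-.001,.078),-4.65)
snap('wrist','w18')
"
```

```text
t 17.75 tcp [0.5603 0.2294 0.1073] xang -4.69 lane [0.1936 0.0014] F [-0.6 -0.7 -3. ] w 0.0617 j6 2.05
[ 0.01993916 -0.00631625 -0.99978124]
t 17.75 tcp [0.5603 0.2294 0.1073] xang -4.69 lane [0.1936 0.0014] F [-0.6 -0.7 -3. ] w 0.0617 j6 2.05
turn deg -0.04
after-turn tool shift [0.0014 0.0024 0.0293]
now-frame shift [0.0009 0.0023 0.0294]
```

View pics/w18.png

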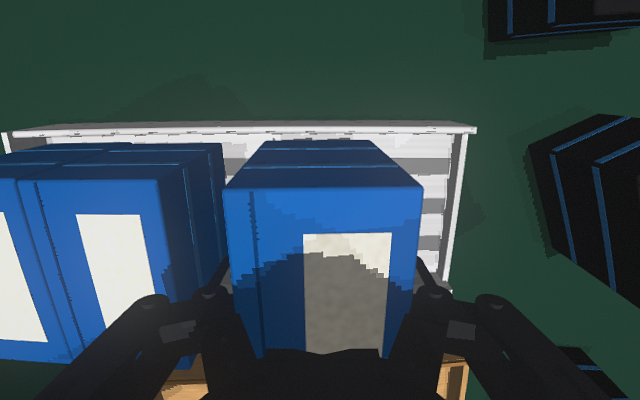

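send_rows --increments '[[[0, 0.001, 0.004, 0], [0, 0, 0.005, 0], [0, 0, 0.004, 0], [0, 0, 0.003, 0], [0, 0, 0.002, 0], [0, 0, 0, 0], [0, 0, 0, 0], [0, 0, 0, 0]]]'

```text
clock: 18.6
eef_pos: [0.5607, 0.228, 0.0876]
tool_rot: [0.999, -0.041, 0.01, 0.003]
ft_force: [0.5, 0.2, -3.6]
grip_width: 0.0617
```

```bash
python3 -c "
from h import *
o,R,a=where(); print(R[:,2])
snap('side','s19')
c=load('s19');cv2.imwrite('pics/s19c.png',cv2.resize(c['image'][100:240,240:400,::-1],None,fx=4,fy=4,interpolation=cv2.INTER_CUBIC)) 
"
```

```text
t 18.6 tcp [0.5607 0.228  0.0876] xang -4.7 lane [1.94e-01 1.00e-04] F [ 0.5  0.2 -3.6] w 0.0617 j6 2.05
[ 0.01972544 -0.00642776 -0.99978477]
```

View pics/s19c.png

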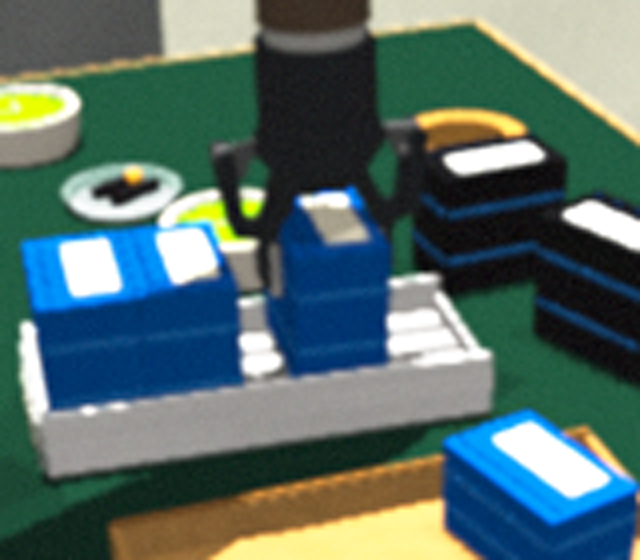

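send_rows --increments '[[[0, 0, 0.002, 0], [0, 0, 0.002, 0], [0, 0, 0.0015, 0], [0, 0, 0.0015, 0], [0, 0, 0.001, 0], [0, 0, 0.001, 0], [0, 0, 0.001, 0], [0, 0, 0, 0]]]'

```text
clock: 19.45
eef_pos: [0.5613, 0.2283, 0.0775]
tool_rot: [0.999, -0.041, 0.011, 0.002]
ft_force: [-1.3, -0.5, -3.0]
grip_width: 0.0615
```

send_rows --increments '[[[0, 0, 0.001, 0], [0, 0, 0.0005, 0], [0, 0, 0.0005, 0], [0, 0, 0.0005, 0], [0, 0, 0.0005, 0], [0, 0, 0.0005, 0], [0, 0, 0.0005, 0], [0, 0, 0, 0]]]'

```text
clock: 20.25
eef_pos: [0.5613, 0.2287, 0.0772]
tool_rot: [0.999, -0.041, 0.012, 0.002]
ft_force: [-1.8, 0.3, 1.7]
grip_width: 0.0615
```

```bash
python3 -c "
from h import *
o,R,a=where(); print(R[:,2])"
```

```text
t 20.25 tcp [0.5613 0.2287 0.0772] xang -4.68 lane [0.1946 0.0007] F [-1.8  0.3  1.7] w 0.0615 j6 2.05
[ 0.02333125 -0.00468991 -0.99971679]
```

send_rows --increments '[[[0, 0, 0.001, 0], [0, 0, 0.001, 0], [0, 0, 0.001, 0], [0, 0, 0.001, 0], [0, 0, 0.001, 0], [0, 0, 0.001, 0], [0, 0, 0, 0], [0, 0, 0, 0]]]'

```text
clock: 21.05
eef_pos: [0.5612, 0.2287, 0.0771]
tool_rot: [0.999, -0.041, 0.013, 0.001]
ft_force: [-1.8, 0.4, 3.1]
grip_width: 0.0616
```

```bash
python3 -c "
from h import *
o,R,a=where(); print(R[:,2])
snap('side','s22')
c=load('s22');cv2.imwrite('pics/s22c.png',cv2.resize(c['image'][100:240,240:400,::-1],None,fx=4,fy=4,interpolation=cv2.INTER_CUBIC)) 
"
```

```text
t 21.05 tcp [0.5612 0.2287 0.0771] xang -4.67 lane [0.1945 0.0008] F [-1.8  0.4  3.1] w 0.0616 j6 2.05
[ 0.02614369 -0.00358884 -0.99965175]
```

View pics/s22c.png

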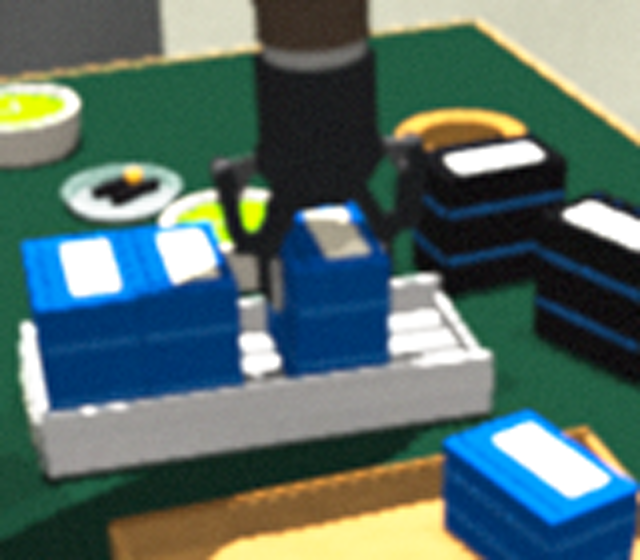

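send_rows --increments '[[[0, 0, 0, 0], [0, 0, 0, 0], [0, 0, 0, 0], [0, 0, 0, 0], [0, 0, 0, 0], [0, 0, -0.004, 0], [0, 0, -0.008, 0], [0, 0, -0.008, 0]]]' --hand -0.75

```text
clock: 21.9
eef_pos: [0.5619, 0.2288, 0.096]
tool_rot: [0.999, -0.041, 0.013, 0.001]
ft_force: [-0.7, -0.4, 0.4]
grip_width: 0.0748
```

```bash
python3 -c "
from h import *
o,R,a=where(); print(R[:,2])
snap('side','s23')
c=load('s23');cv2.imwrite('pics/s23c.png',cv2.resize(c['image'][100:240,240:400,::-1],None,fx=4,fy=4,interpolation=cv2.INTER_CUBIC)) 
"
```

```text
t 21.9 tcp [0.5619 0.2288 0.096 ] xang -4.68 lane [0.1952 0.0009] F [-0.7 -0.4  0.4] w 0.0748 j6 2.05
[ 0.02655827 -0.00370157 -0.99964041]
```

View pics/s23c.png

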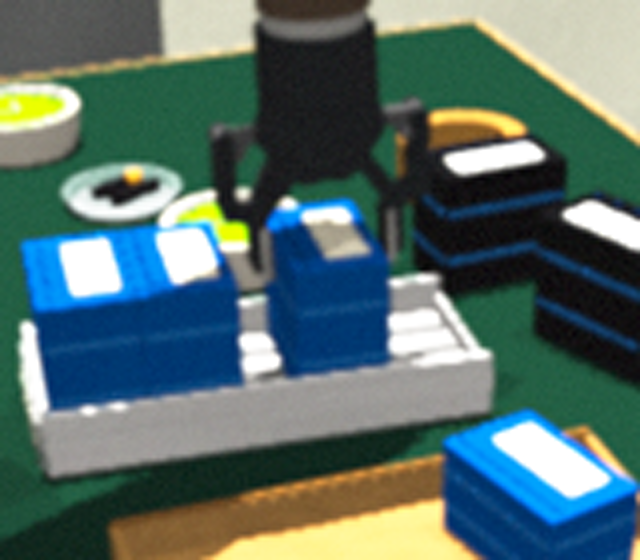

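send_rows --increments '[[[0, 0, -0.015, 0], [0, 0, -0.02, 0], [0, 0, -0.025, 0], [0, 0, -0.025, 0], [0, 0, -0.015, -4], [0.01, 0, 0, -8], [0.01, 0, 0, -8], [0.01, 0, 0, -8]]]'

```text
clock: 22.75
eef_pos: [0.5904, 0.2341, 0.2104]
tool_rot: [0.977, 0.211, 0.018, 0.004]
ft_force: [0.9, 0.1, -0.8]
grip_width: 0.0748
```

send_rows --increments '[[[0, 0, 0, -8], [0, 0, 0, -8], [0, 0, 0, -8], [0, 0, 0, -8], [0, 0, 0, -8], [0, 0, 0, -8], [0, 0, 0, -6], [0, 0, 0, 0]]]' --hand 0.2

```text
clock: 23.55
eef_pos: [0.5929, 0.2349, 0.2162]
tool_rot: [0.762, 0.648, 0.019, 0.013]
ft_force: [-0.1, -0.2, 0.1]
grip_width: 0.034
```

```bash
python3 -c "
from h import *
o,R,a=where(); print(R[:,2]); need(lw(.262,-.001,.12),85.35)
"
```

```text
t 23.55 tcp [0.5929 0.2349 0.2162] xang 80.76 lane [0.2256 0.0095] F [-0.1 -0.2  0.1] w 0.034 j6 0.54
[ 0.04605945  0.00427657 -0.99892955]
t 23.55 tcp [0.5929 0.2349 0.2162] xang 80.76 lane [0.2256 0.0095] F [-0.1 -0.2  0.1] w 0.034 j6 0.54
turn deg -4.59
after-turn tool shift [-0.0105  0.0364  0.0962]
now-frame shift [-0.0087  0.0328  0.0977]
```

send_rows --increments '[[[-0.005, 0.02, 0, -4.6], [-0.005, 0.02, 0, 0], [0, 0, 0, 0], [0, 0, 0.01, 0], [0, 0, 0.02, 0], [0, 0, 0.02, 0], [0, 0, 0.015, 0], [0, 0, 0, 0]]]'

```text
clock: 24.35
eef_pos: [0.6319, 0.2219, 0.1514]
tool_rot: [0.738, 0.675, 0.019, 0.013]
ft_force: [0.1, -0.5, -0.5]
grip_width: 0.0341
```

```bash
python3 -c "
from h import *
o,R,a=where(); print(R[:,2]); need(lw(.262,-.001,.12),85.35)
"
```

```text
t 24.35 tcp [0.6319 0.2219 0.1514] xang 84.92 lane [ 0.2655 -0.0003] F [ 0.1 -0.5 -0.5] w 0.0341 j6 0.43
[ 0.04619939  0.00590865 -0.99891476]
t 24.35 tcp [0.6319 0.2219 0.1514] xang 84.92 lane [ 0.2655 -0.0003] F [ 0.1 -0.5 -0.5] w 0.0341 j6 0.43
turn deg -0.43
after-turn tool shift [-0.0007 -0.0035  0.0314]
now-frame shift [-0.001  -0.0049  0.0312]
```

send_rows --increments '[[[0, 0, -0.04, 0], [0, 0, -0.04, 0], [0, 0, 0, 0], [0, 0, 0, 0], [0, 0, 0, 0], [0, 0, 0, 0], [0, 0, 0, 0], [0, 0, 0, 0]]]'

```text
clock: 25.15
eef_pos: [0.6225, 0.2222, 0.2303]
tool_rot: [0.738, 0.675, 0.015, 0.011]
ft_force: [0.2, -0.1, -0.3]
grip_width: 0.0339
```

```bash
python3 -c "
from h import *
o,R,a=where(); print(R[:,2],o['joint_pos'])
"
```

```text
t 25.15 tcp [0.6225 0.2222 0.2303] xang 84.87 lane [ 0.2561 -0.0007] F [ 0.2 -0.1 -0.3] w 0.0339 j6 0.44
[ 0.03665314  0.00333354 -0.99932249] [ 0.34699594  0.54874831  0.43198326  1.41842    -0.00933007  0.4365684 ]
```

send_rows --increments '[[[0, -0.04, 0, 0], [0, -0.04, 0, 0], [0, -0.04, 0, 0], [0, 0, 0, 0], [0, 0, 0, 0], [0, 0, 0, 0], [0, 0, 0, 0], [0, 0, 0, 0]]]'

```text
clock: 25.95
eef_pos: [0.5, 0.2316, 0.2181]
tool_rot: [0.739, 0.673, 0.01, 0.01]
ft_force: [1.1, -0.6, -0.5]
grip_width: 0.0344
```

```bash
python3 -c "
from h import *
o,R,a=where(); print(R[:,2],o['joint_pos'])
"
```

```text
t 25.95 tcp [0.5    0.2316 0.2181] xang 84.68 lane [ 0.1332 -0.0013] F [ 1.1 -0.6 -0.5] w 0.0344 j6 0.53
[ 0.02739619 -0.00109528 -0.99962405] [ 0.44049087  0.33381141  0.06859644  1.281263   -0.01267235  0.53327023]
```

send_rows --increments '[[[0, 0.04, 0, 0], [0, 0.04, 0, 0], [0, 0.04, 0, 0], [0, 0, 0, 0], [0, 0, 0, 0], [0, 0, 0, 0], [0, 0, 0, 0], [0, 0, 0, 0]]]'

```text
clock: 26.75
eef_pos: [0.6238, 0.2185, 0.2169]
tool_rot: [0.74, 0.673, 0.007, 0.008]
ft_force: [-1.2, -0.8, 0.4]
grip_width: 0.0341
```

```bash
python3 -c "
from h import *
o,R,a=where(); print(R[:,2],o['joint_pos'])
"
```

```text
t 26.75 tcp [0.6238 0.2185 0.2169] xang 84.59 lane [ 0.2577 -0.0043] F [-1.2 -0.8  0.4] w 0.0341 j6 0.44
[ 0.02201232 -0.00286166 -0.9997536 ] [ 0.34142878  0.56579711  0.42652741  1.41174081 -0.01006711  0.43579046]
```

send_rows --increments '[[[0, -0.04, 0, 0], [0, -0.04, 0, 0], [0, -0.04, 0, 0], [0, 0, 0, 0], [0, 0, 0, 0], [0, 0, 0, 0], [0, 0, 0, 0], [0, 0, 0, 0]]]'

```text
clock: 27.55
eef_pos: [0.4988, 0.2308, 0.2153]
tool_rot: [0.739, 0.674, 0.009, 0.009]
ft_force: [0.1, -0.3, 0.2]
grip_width: 0.034
```

send_rows --increments '[[[0, 0.04, 0, 0], [0, 0.04, 0, 0], [0, 0.04, 0, 0], [0, 0, 0, 0], [0, 0, 0, 0], [0, 0, 0, 0], [0, 0, 0, 0], [0, 0, 0, 0]]]'

```text
clock: 28.35
eef_pos: [0.6224, 0.2177, 0.2134]
tool_rot: [0.739, 0.673, 0.006, 0.008]
ft_force: [-0.0, -0.3, 0.2]
grip_width: 0.0346
```

```bash
python3 -c "
from h import *
o,R,a=where(); print(R[:,2],o['joint_pos']); need(lw(.262,-.001,.12),85.35)
snap('top','t28');"; python3 m.py t28

```

```text
t 28.35 tcp [0.6224 0.2177 0.2134] xang 84.63 lane [ 0.2564 -0.0052] F [-0.  -0.3  0.2] w 0.0346 j6 0.43
[ 0.01929366 -0.00301643 -0.99980931] [ 0.34059637  0.56551112  0.4170661   1.40517201 -0.00928832  0.43420102]
t 28.35 tcp [0.6224 0.2177 0.2134] xang 84.63 lane [ 0.2564 -0.0052] F [-0.  -0.3  0.2] w 0.0346 j6 0.43
turn deg -0.72
after-turn tool shift [0.0042 0.0056 0.0934]
now-frame shift [0.0044 0.0037 0.0935]
z 0.082 px [470. 201.] med 0.0805 rect mm 502.1 -217.2 62.3 101.6 ang 1.4 rgb [ 94. 126. 169.]
z 0.082 px [474. 235.] med 0.0805 rect mm 431.2 -219.8 61.8 100.5 ang 3.4 rgb [ 94. 126. 169.]
z 0.065 px [361. 154.] med 0.0633 rect mm 612.6 6.1 62.9 100.2 ang 13.1 rgb [100. 131. 173.]
```

send_rows --increments '[[[0, 0, -0.04, 0], [0, 0, -0.04, 0], [0, 0, 0, 0], [0.002, 0.002, 0.02, -0.7], [0.002, 0.002, 0.02, 0], [0, 0, 0.02, 0], [0, 0, 0.02, 0], [0, 0, 0, 0]]]'

```text
clock: 29.2
eef_pos: [0.6221, 0.2237, 0.2188]
tool_rot: [0.733, 0.68, 0.009, 0.009]
ft_force: [0.4, -0.5, 0.2]
grip_width: 0.0343
```

```bash
python3 -c "
from h import *
o,R,a=where(); print(R[:,2]); need(lw(.262,-.001,.12),85.35)"

```

```text
t 29.2 tcp [0.6221 0.2237 0.2188] xang 85.66 lane [0.2556 0.0007] F [ 0.4 -0.5  0.2] w 0.0343 j6 0.42
[ 2.50459747e-02 -5.18328691e-04 -9.99686166e-01]
t 29.2 tcp [0.6221 0.2237 0.2188] xang 85.66 lane [0.2556 0.0007] F [ 0.4 -0.5  0.2] w 0.0343 j6 0.42
turn deg 0.31
after-turn tool shift [-0.0017  0.0064  0.0988]
now-frame shift [-0.0019  0.0039  0.0989]
```

send_rows --increments '[[[0, 0.002, 0.04, 0], [0, 0.002, 0.04, 0], [0, 0, 0.01, 0], [0, 0, 0, 0], [0, 0, 0, 0], [0, 0, 0, 0], [0, 0, 0, 0], [0, 0, 0, 0]]]'

```text
clock: 30.0
eef_pos: [0.633, 0.2265, 0.1411]
tool_rot: [0.733, 0.68, 0.018, 0.012]
ft_force: [-0.5, -0.2, -0.2]
grip_width: 0.0343
```

```bash
python3 -c "
from h import *
o,R,a=where(); print(R[:,2]); need(lw(.262,-.001,.066),85.35)"

```

```text
t 30.0 tcp [0.633  0.2265 0.1411] xang 85.78 lane [0.2662 0.0044] F [-0.5 -0.2 -0.2] w 0.0343 j6 0.42
[ 0.04348727  0.00640451 -0.99903345]
t 30.0 tcp [0.633  0.2265 0.1411] xang 85.78 lane [0.2662 0.0044] F [-0.5 -0.2 -0.2] w 0.0343 j6 0.42
turn deg 0.43
after-turn tool shift [-0.0054 -0.0042  0.0751]
now-frame shift [-0.0061 -0.0074  0.0748]
```

send_rows --increments '[[[-0.002, 0, -0.045, 0], [-0.002, 0, -0.045, 0], [0, 0, 0, 0], [0, -0.045, 0, 0], [0, -0.045, 0, 0], [0, -0.045, 0, 0], [0, 0, 0, 0], [0, 0, 0, 0]]]'

```text
clock: 30.8
eef_pos: [0.4899, 0.2312, 0.2256]
tool_rot: [0.733, 0.68, 0.018, 0.012]
ft_force: [0.7, 0.0, 0.1]
grip_width: 0.0341
```

send_rows --increments '[[[0, 0.045, 0, 0], [0, 0.045, 0, 0], [0, 0.045, 0, 0], [0, 0, 0, 0], [0, 0, 0, 0], [0, 0, 0.008, 0], [0, 0, 0.008, 0], [0, 0, 0.008, 0]]]'

```text
clock: 31.6
eef_pos: [0.6315, 0.2199, 0.2032]
tool_rot: [0.733, 0.68, 0.017, 0.012]
ft_force: [-0.0, -0.2, 0.8]
grip_width: 0.0344
```

```bash
python3 -c "
from h import *
o,R,a=where(); print(R[:,2]); need(lw(.262,-.001,.066),85.35)"

```

```text
t 31.6 tcp [0.6315 0.2199 0.2032] xang 85.7 lane [ 0.2653 -0.0023] F [-0.  -0.2  0.8] w 0.0344 j6 0.41
[ 0.04217089  0.00569467 -0.99909418]
t 31.6 tcp [0.6315 0.2199 0.2032] xang 85.7 lane [ 0.2653 -0.0023] F [-0.  -0.2  0.8] w 0.0344 j6 0.41
turn deg 0.35
after-turn tool shift [ 0.0013 -0.0033  0.1372]
now-frame shift [ 1.000e-04 -9.000e-03  1.369e-01]
```

send_rows --increments '[[[0, -0.04, 0, 0], [0, -0.04, 0, 0], [0, -0.04, 0, 0], [0, 0, 0, 0], [0, 0, 0, 0], [0, 0, 0, 0], [0, 0, 0, 0], [0, 0, 0, 0]]]'

```text
clock: 32.4
eef_pos: [0.5023, 0.2281, 0.1917]
tool_rot: [0.732, 0.681, 0.014, 0.011]
ft_force: [0.3, -0.4, -0.0]
grip_width: 0.0341
```

send_rows --increments '[[[0, 0.04, 0, 0], [0, 0.04, 0, 0], [0, 0.04, 0, 0], [0, 0, 0, 0], [0, 0, 0, 0], [0, 0, 0, 0], [0, 0, 0, 0], [0, 0, 0, 0]]]'

```text
clock: 33.2
eef_pos: [0.6258, 0.2176, 0.1915]
tool_rot: [0.733, 0.68, 0.011, 0.01]
ft_force: [0.3, -0.4, -0.0]
grip_width: 0.0345
```

send_rows --increments '[[[0, 0, 0.008, 0], [0, 0, 0.008, 0], [0, 0, 0.008, 0], [0, 0, 0.008, 0], [0, 0, 0.008, 0], [0, 0, 0.008, 0], [0, 0, 0.008, 0], [0, 0, 0.008, 0]]]'

```text
clock: 34.0
eef_pos: [0.6264, 0.2186, 0.1241]
tool_rot: [0.732, 0.681, 0.012, 0.01]
ft_force: [-0.5, -0.8, -0.3]
grip_width: 0.0343
```

```bash
python3 -c "
from h import *
o,R,a=where(); print(R[:,2]); need(lw(.262,-.001,.066),85.35)"

```

```text
t 34.0 tcp [0.6264 0.2186 0.1241] xang 85.88 lane [ 0.2603 -0.004 ] F [-0.5 -0.8 -0.3] w 0.0343 j6 0.41
[ 0.03167062  0.00218496 -0.99949597]
t 34.0 tcp [0.6264 0.2186 0.1241] xang 85.88 lane [ 0.2603 -0.004 ] F [-0.5 -0.8 -0.3] w 0.0343 j6 0.41
turn deg 0.53
after-turn tool shift [0.003  0.0017 0.0581]
now-frame shift [ 0.0027 -0.0001  0.0581]
```

send_rows --increments '[[[0.001, 0, 0.006, 0.5], [0.001, 0, 0.008, 0], [0, 0, 0.008, 0], [0, 0, 0.008, 0], [0, 0, 0.008, 0], [0, 0, 0.008, 0], [0, 0, 0.005, 0], [0, 0, 0, 0]]]'

```text
clock: 34.8
eef_pos: [0.6275, 0.2205, 0.0664]
tool_rot: [0.735, 0.678, 0.011, 0.009]
ft_force: [-0.2, 0.6, 0.9]
grip_width: 0.0344
```

```bash
python3 -c "
from h import *
o,R,a=where(); print(R[:,2]); need(lw(.139,-.001,.066),85.35)
snap('side','s35')
c=load('s35');cv2.imwrite('pics/s35c.png',cv2.resize(c['image'][100:240,240:400,::-1],None,fx=4,fy=4,interpolation=cv2.INTER_CUBIC)) 
"
```

```text
t 34.8 tcp [0.6275 0.2205 0.0664] xang 85.33 lane [ 0.2612 -0.002 ] F [-0.2  0.6  0.9] w 0.0344 j6 0.42
[ 0.02884349  0.00115946 -0.99958327]
t 34.8 tcp [0.6275 0.2205 0.0664] xang 85.33 lane [ 0.2612 -0.002 ] F [-0.2  0.6  0.9] w 0.0344 j6 0.42
turn deg -0.02
after-turn tool shift [ 0.001  -0.1222  0.0004]
now-frame shift [ 0.001  -0.1222 -0.0031]
```

View pics/s35c.png

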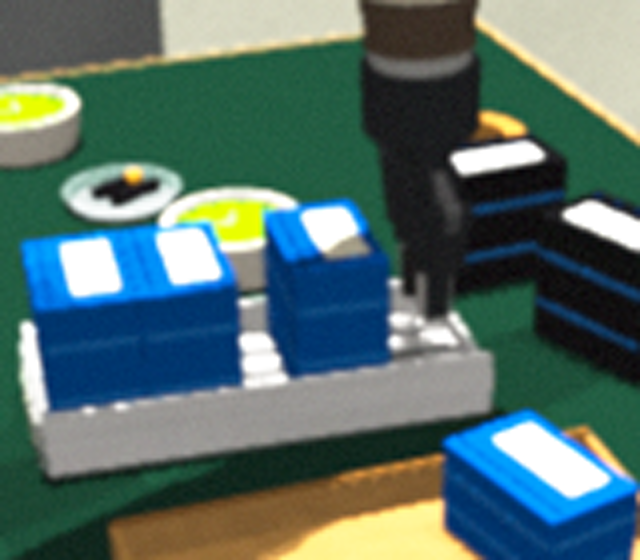

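send_rows --increments '[[[0, -0.004, 0, 0], [0, -0.006, 0, 0], [0, -0.006, 0, 0], [0, -0.006, 0, 0], [0, -0.006, 0, 0], [0, -0.005, 0, 0], [0, -0.004, 0, 0], [0, 0, 0, 0]]]'

```text
clock: 35.65
eef_pos: [0.5948, 0.2248, 0.073]
tool_rot: [0.736, 0.677, 0.019, 0.015]
ft_force: [1.1, -0.5, -0.1]
grip_width: 0.034
```

```bash
python3 -c "
from h import *
o,R,a=where(); print(R[:,2])
snap('side','s36')
c=load('s36');cv2.imwrite('pics/s36c.png',cv2.resize(c['image'][100:240,240:400,::-1],None,fx=4,fy=4,interpolation=cv2.INTER_CUBIC)) 
"
```

```text
t 35.65 tcp [0.5948 0.2248 0.073 ] xang 85.27 lane [ 0.2283 -0.0004] F [ 1.1 -0.5 -0.1] w 0.034 j6 0.45
[ 0.0481762   0.00471754 -0.99882771]
```

View pics/s36c.png

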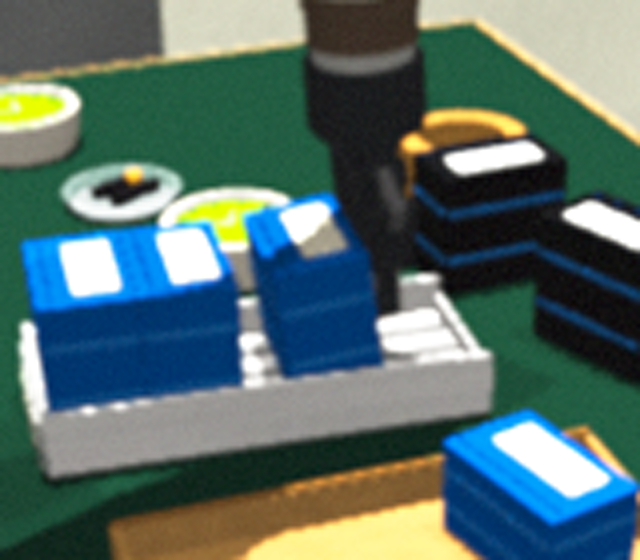

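send_rows --increments '[[[0, 0.002, 0, 0], [0, 0.003, 0, 0], [0, 0.003, 0, 0], [0, 0.004, 0, 0], [0, 0.006, 0, 0], [0, 0.008, 0, 0], [0, 0.008, 0, 0], [0, 0, 0, 0]]]'

```text
clock: 36.5
eef_pos: [0.6288, 0.2213, 0.0706]
tool_rot: [0.736, 0.677, 0.016, 0.012]
ft_force: [0.5, -0.6, 0.2]
grip_width: 0.0341
```

```bash
python3 -c "
from h import *
o,R,a=where(); print(R[:,2]); need(lw(.267,-.001,.037),85.35)
snap('side','s37')
c=load('s37');cv2.imwrite('pics/s37c.png',cv2.resize(c['image'][100:240,240:400,::-1],None,fx=4,fy=4,interpolation=cv2.INTER_CUBIC)) 
P=cloud(c); L=(P[...,:2]-S)@np.array([U,V]).T
m=(abs(P[...,2]-.117)<.006)&(L[...,0]>0)&(L[...,0]<.29)&(abs(L[...,1])<.06)&(c['range_z']>0)
l=L[m]; print(np.histogram(l[:,0],np.arange(0,.26,.01)), P[m][l[:,0]>.16][:,2].mean())
"
```

```text
t 36.5 tcp [0.6288 0.2213 0.0706] xang 85.28 lane [ 0.2625 -0.0011] F [ 0.5 -0.6  0.2] w 0.0341 j6 0.43
[ 0.03926329  0.00311932 -0.99922403]
t 36.5 tcp [0.6288 0.2213 0.0706] xang 85.28 lane [ 0.2625 -0.0011] F [ 0.5 -0.6  0.2] w 0.0341 j6 0.43
turn deg -0.07
after-turn tool shift [0.0001 0.0045 0.0336]
now-frame shift [-0.0001  0.0032  0.0338]
(array([58, 78, 79, 77, 79, 76, 76, 77, 78, 75, 77, 73, 47,  0,  0, 10, 81,
       73, 72, 71, 71, 71,  6,  0, 28]), array([0.  , 0.01, 0.02, 0.03, 0.04, 0.05, 0.06, 0.07, 0.08, 0.09, 0.1 ,
       0.11, 0.12, 0.13, 0.14, 0.15, 0.16, 0.17, 0.18, 0.19, 0.2 , 0.21,
       0.22, 0.23, 0.24, 0.25])) 0.1168445375431477
```

View pics/s37c.png

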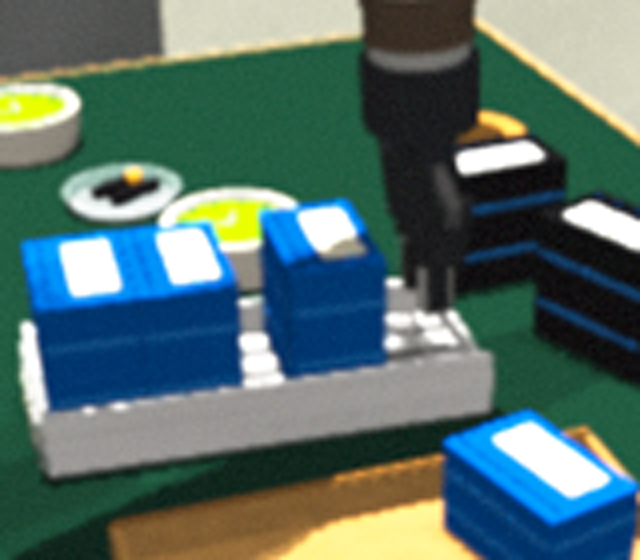

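send_rows --increments '[[[0, 0.004, 0, 0], [0, 0.002, 0.004, 0], [0, 0, 0.006, 0], [0, 0, 0.006, 0], [0, 0, 0.006, 0], [0, 0, 0.004, 0], [0, 0, 0.002, 0], [0, 0, 0, 0]]]'

```text
clock: 37.35
eef_pos: [0.634, 0.2206, 0.039]
tool_rot: [0.735, 0.678, 0.014, 0.011]
ft_force: [0.6, 0.1, -0.4]
grip_width: 0.0344
```

```bash
python3 -c "
from h import *
o,R,a=where(); print(R[:,2]); need(lw(.27,-.001,.037),85.35)"
```

```text
t 37.35 tcp [0.634  0.2206 0.039 ] xang 85.32 lane [ 0.2677 -0.0014] F [ 0.6  0.1 -0.4] w 0.0344 j6 0.42
[ 0.03525983  0.00211351 -0.99937594]
t 37.35 tcp [0.634  0.2206 0.039 ] xang 85.32 lane [ 0.2677 -0.0014] F [ 0.6  0.1 -0.4] w 0.0344 j6 0.42
turn deg -0.03
after-turn tool shift [0.0004 0.0023 0.002 ]
now-frame shift [0.0003 0.0022 0.0021]
```

send_rows --increments '[[[0, 0.003, 0.001, 0], [0, 0.003, 0.001, 0], [0, 0.003, 0, 0], [0, 0.003, 0, 0], [0, 0.004, 0, 0], [0, 0.004, 0, 0], [0, 0.004, 0, 0], [0, 0.004, 0, 0]]]'

```text
clock: 38.15
eef_pos: [0.642, 0.2202, 0.0376]
tool_rot: [0.734, 0.679, -0.002, -0.005]
ft_force: [-10.1, 0.1, 6.9]
grip_width: 0.0343
```

```bash
python3 -c "
from h import *
o,R,a=where(); print(R[:,2])"
```

```text
t 38.15 tcp [0.642  0.2202 0.0376] xang 85.6 lane [ 0.2757 -0.0012] F [-10.1   0.1   6.9] w 0.0343 j6 0.4
[-0.00902887  0.00448532 -0.99994918]
```

send_rows --increments '[[[0, 0.004, 0, 0], [0, 0.004, 0, 0], [0, 0.004, 0, 0], [0, -0.003, 0, 0], [0, -0.003, 0, 0], [0, 0, -0.008, 0], [0, 0, -0.01, 0], [0, 0, -0.008, 0]]]'

```text
clock: 38.95
eef_pos: [0.6374, 0.2204, 0.0654]
tool_rot: [0.733, 0.68, -0.011, -0.013]
ft_force: [0.8, -0.4, -0.3]
grip_width: 0.0343
```

```bash
python3 -c "
from h import *
o,R,a=where(); print(R[:,2]); need(lw(.2,-.001,.066),85.35)"
```

```text
t 38.95 tcp [0.6374 0.2204 0.0654] xang 85.7 lane [ 0.2711 -0.0013] F [ 0.8 -0.4 -0.3] w 0.0343 j6 0.4
[-0.03390208  0.00450318 -0.99941501]
t 38.95 tcp [0.6374 0.2204 0.0654] xang 85.7 lane [ 0.2711 -0.0013] F [ 0.8 -0.4 -0.3] w 0.0343 j6 0.4
turn deg 0.35
after-turn tool shift [ 0.0003 -0.0711 -0.0006]
now-frame shift [ 0.0008 -0.0711  0.0019]
```

send_rows --increments '[[[0, -0.005, 0.001, 0.3], [0, -0.006, 0.001, 0], [0, -0.006, 0.001, 0], [0, -0.006, 0.001, 0], [0, -0.006, 0.001, 0], [0, -0.006, 0.001, 0], [0, -0.006, 0.001, 0], [0, -0.005, 0, 0]]]'

```text
clock: 39.75
eef_pos: [0.5907, 0.2246, 0.0622]
tool_rot: [0.735, 0.678, -0.008, -0.011]
ft_force: [1.7, -0.2, -0.8]
grip_width: 0.0343
```

```bash
python3 -c "
from h import *
snap('side','s40')
o,R,a=where(); print(R[:,2])
c=load('s40');cv2.imwrite('pics/s40c.png',cv2.resize(c['image'][100:240,240:400,::-1],None,fx=4,fy=4,interpolation=cv2.INTER_CUBIC)) 
"
```

```text
t 39.8 tcp [0.5896 0.2247 0.0621] xang 85.36 lane [ 0.2231 -0.0009] F [-0.3 -0.2  0.2] w 0.0343 j6 0.44
[-0.02773668  0.00588667 -0.99959793]
```

View pics/s40c.png

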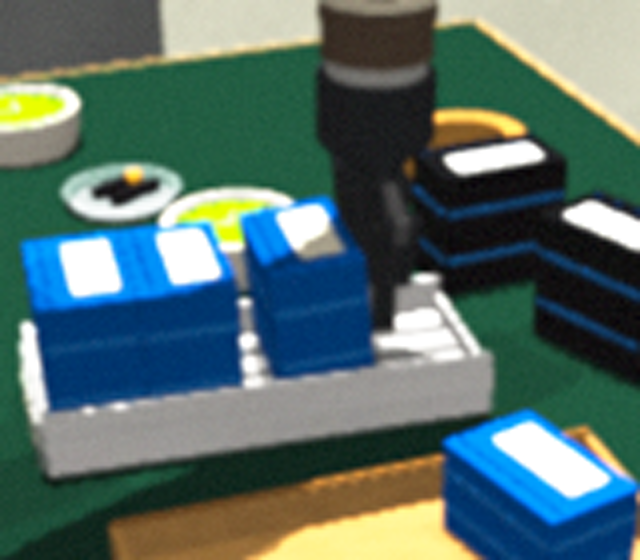

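```bash
python3 -c "
from h import *
for t in('s37','s40'):
  c=load(t)
  P=cloud(c); L=(P[...,:2]-S)@np.array([U,V]).T
  m=(P[...,2]>.105)&(P[...,2]<.13)&(L[...,0]>.135)&(L[...,0]<.23)&(abs(L[...,1])<.06)&(c['range_z']>0)&(c['image'][...,2]>130)
  A=np.c_[L[m],np.ones(m.sum())]; s=np.linalg.lstsq(A,P[m][:,2],rcond=None)[0]; print(t,m.sum(),'slope deg',np.degrees(s[:2]),'L range',np.percentile(L[m],[1,99],axis=0))
  m=(P[...,2]>.03)&(P[...,2]<.10)&(L[...,0]>.135)&(L[...,0]<.23)&(abs(L[...,1]+.05)<.012)&(c['range_z']>0)&(c['image'][...,2]>60)
  for z0 in (.05,.07,.09): 
    k=m&(abs(P[...,2]-z0)<.006); print(z0,np.percentile(L[k][:,0],[2,98]))
"

```

```text
s37 328 slope deg [ 0.77903357 -0.10518254] L range [[ 0.15973843 -0.0459686 ]
 [ 0.21981149  0.05092382]]
0.05 [0.14179966 0.22303862]
0.07 [0.15967062 0.21880097]
0.09 [0.15989403 0.21938125]
s40 318 slope deg [ 4.65921695 -0.38234399] L range [[ 0.1458488  -0.04461025]
 [ 0.2072386   0.05123511]]
0.05 [0.13969935 0.2250265 ]
0.07 [0.14947986 0.21007138]
0.09 [0.14760147 0.20810839]
```

send_rows --increments '[[[0, 0.002, 0, 0], [0, 0.003, 0, 0], [0, 0.003, 0, 0], [0, 0.004, 0, 0], [0, 0.005, -0.003, 0], [0, 0.003, -0.005, 0], [0, 0, -0.005, 0], [0, 0, 0, 0]]]'

```text
clock: 40.6
eef_pos: [0.6112, 0.2226, 0.0747]
tool_rot: [0.735, 0.678, -0.009, -0.012]
ft_force: [0.2, -1.2, -0.5]
grip_width: 0.034
```

```bash
cat > chk.py <<'E'
from h import *
import sys
t=sys.argv[1]
c=snap('side',t); o,R,a=where(); print(R[:,2])
P=cloud(c); L=(P[...,:2]-S)@np.array([U,V]).T
m=(P[...,2]>.105)&(P[...,2]<.13)&(L[...,0]>.131)&(L[...,0]<.23)&(abs(L[...,1])<.06)&(c['range_z']>0)&(c['image'][...,2]>130)
A=np.c_[L[m],np.ones(m.sum())]; s=np.linalg.lstsq(A,P[m][:,2],rcond=None)[0]; print(t,m.sum(),'slope deg',np.degrees(s[:2]),'L range',np.percentile(L[m],[1,99],axis=0).tolist())
cv2.imwrite(f'pics/{t}c.png',cv2.resize(c['image'][100:240,240:400,::-1],None,fx=4,fy=4,interpolation=cv2.INTER_CUBIC))
E
python3 chk.py s41
```

```text
t 40.65 tcp [0.6109 0.2225 0.0743] xang 85.34 lane [ 0.2445 -0.0013] F [-1.  -0.7 -0. ] w 0.0341 j6 0.42
[-0.03095092  0.00551046 -0.99950572]
s41 337 slope deg [0.29917913 0.06647319] L range [[0.1515580912118645, -0.04561654035184981], [0.21239699695866596, 0.05126425517355652]]
```

send_rows --increments '[[[0, -0.006, -0.002, 0], [0, -0.006, -0.001, 0], [0, -0.003, 0.001, 0], [0, -0.003, 0.002, 0], [0, -0.003, 0.002, 0], [0, -0.003, 0.002, 0], [0, -0.003, 0.002, 0], [0, -0.002, 0.002, 0]]]'

```text
clock: 41.45
eef_pos: [0.583, 0.2257, 0.0695]
tool_rot: [0.735, 0.678, -0.005, -0.01]
ft_force: [3.2, -0.4, 2.1]
grip_width: 0.0339
```

```bash
python3 chk.py s42
```

```text
t 41.5 tcp [0.5824 0.2256 0.0691] xang 85.33 lane [ 0.2159 -0.0006] F [2.3 0.1 0.9] w 0.0341 j6 0.44
[-0.02213705  0.00681032 -0.99973175]
s42 325 slope deg [ 3.01533851 -0.24192037] L range [[0.14056366545540736, -0.04754937257884241], [0.20062172389529553, 0.05204251879243824]]
```

View pics/s42c.png

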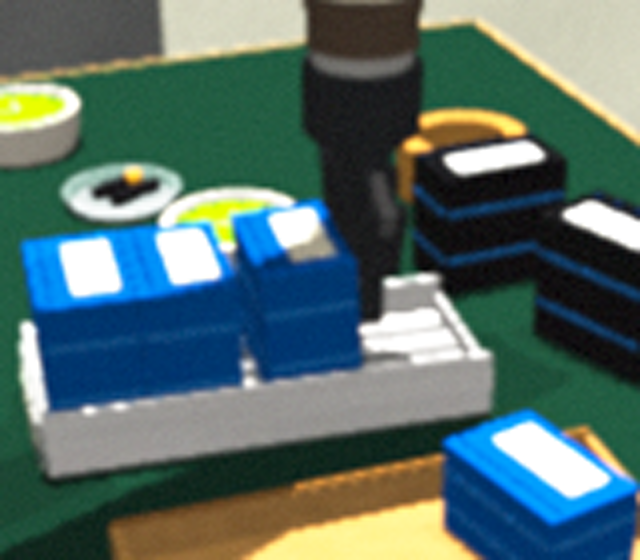

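send_rows --increments '[[[0, -0.001, 0.001, 0], [0, -0.002, 0.001, 0], [0, -0.002, 0.001, 0], [0, -0.002, 0.001, 0], [0, -0.002, 0.001, 0], [0, -0.002, 0.001, 0], [0, -0.002, 0.0, 0], [0, -0.002, 0.0, 0]]]'

```text
clock: 42.3
eef_pos: [0.5751, 0.2264, 0.0688]
tool_rot: [0.736, 0.677, 0.002, -0.004]
ft_force: [3.3, -0.4, 1.2]
grip_width: 0.0344
```

```bash
python3 chk.py s43
```

```text
t 42.35 tcp [0.5747 0.2264 0.0688] xang 85.22 lane [ 0.2081 -0.0004] F [3.1 0.2 2.5] w 0.034 j6 0.45
[-0.00338156  0.00738113 -0.99996704]
s43 320 slope deg [ 5.41263838 -0.31885294] L range [[0.13155995252090694, -0.03768513972727922], [0.19195059193884687, 0.05180041672865226]]
```

View pics/s43c.png

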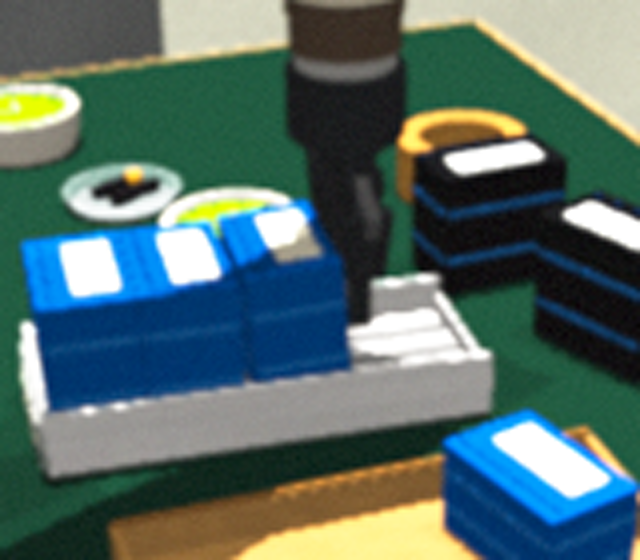

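send_rows --increments '[[[0, -0.001, 0.001, 0], [0, -0.002, 0.001, 0], [0, -0.002, 0.001, 0], [0, -0.002, 0.001, 0], [0, -0.002, 0.001, 0], [0, -0.002, 0.001, 0], [0, -0.002, 0.001, 0], [0, -0.002, 0.001, 0]]]'

```text
clock: 43.15
eef_pos: [0.5733, 0.2267, 0.0707]
tool_rot: [0.737, 0.676, 0.013, 0.007]
ft_force: [5.6, -1.6, 6.1]
grip_width: 0.034
```

```bash
python3 chk.py s44
```

```text
t 43.2 tcp [0.5731 0.2268 0.0708] xang 85.05 lane [ 2.065e-01 -2.000e-04] F [ 4.3 -1.8  5.9] w 0.0344 j6 0.47
[ 0.02895242  0.0066081  -0.99955895]
s44 293 slope deg [ 5.56586232 -0.06410115] L range [[0.13178367477973688, -0.044714849630870315], [0.18746898506735415, 0.05270514974140168]]
```

View pics/s44c.png

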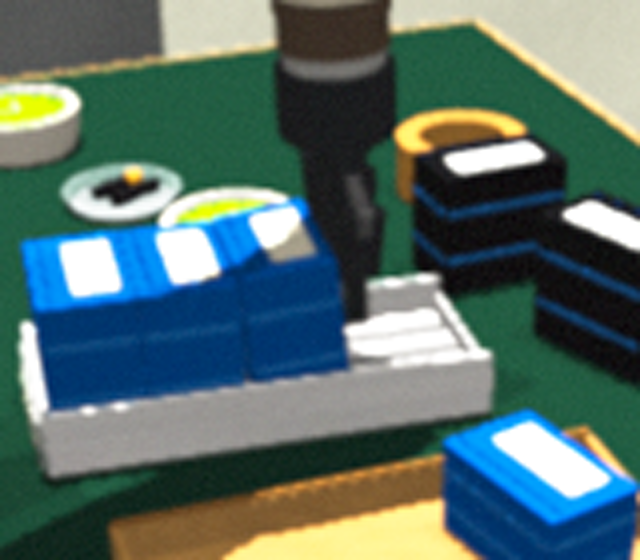

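send_rows --increments '[[[0, 0.003, 0, 0], [0, 0.004, 0, 0], [0, 0.005, 0, 0], [0, 0.01, 0, 0], [0, 0.012, 0, 0], [0, 0.012, 0, 0], [0, 0.012, 0, 0], [0, 0, 0, 0]]]' --hand 1

```text
clock: 44.0
eef_pos: [0.6273, 0.2209, 0.065]
tool_rot: [0.736, 0.677, 0.005, 0.002]
ft_force: [0.3, 0.2, -0.6]
grip_width: 0.0004
```

```bash
python3 chk.py s45; python3 -c "
from h import *
need(lw(.269,-.001,.040),85.35)"
```

```text
t 44.05 tcp [0.6263 0.2208 0.0647] xang 85.17 lane [ 0.26   -0.0018] F [ 0.2 -0.5 -0.5] w -0.0 j6 0.42
[ 0.00840648  0.00349123 -0.99995857]
s45 367 slope deg [ 0.58955696 -0.2310982 ] L range [[0.1367326444593977, -0.046529805753575786], [0.19744651760595702, 0.051316145930026195]]
t 44.05 tcp [0.6263 0.2208 0.0647] xang 85.17 lane [ 0.26   -0.0018] F [ 0.2 -0.5 -0.5] w -0.0 j6 0.42
turn deg -0.18
after-turn tool shift [0.0008 0.009  0.0247]
now-frame shift [0.0007 0.0088 0.0248]
```

send_rows --increments '[[[0, 0.005, 0, -0.2], [0, 0.004, 0.005, 0], [0, 0, 0.007, 0], [0, 0, 0.007, 0], [0, 0, 0.004, 0], [0, 0.003, 0, 0], [0, 0.004, 0, 0], [0, 0.004, 0, 0]]]'

```text
clock: 44.85
eef_pos: [0.6418, 0.2194, 0.0376]
tool_rot: [0.734, 0.679, -0.0, -0.002]
ft_force: [-12.2, 1.2, 7.9]
grip_width: -0.0001
```

send_rows --increments '[[[0, 0.004, 0, 0], [0, 0.004, 0, 0], [0, 0.004, 0, 0], [0, 0.004, 0, 0], [0, 0.004, 0, 0], [0, 0.004, 0, 0], [0, 0.004, 0, 0], [0, 0, 0, 0]]]'

```text
clock: 45.65
eef_pos: [0.6416, 0.2195, 0.0386]
tool_rot: [0.731, 0.681, -0.022, -0.024]
ft_force: [-0.3, -0.8, -0.7]
grip_width: -0.0
```

```bash
python3 -c "
from h import *
o,R,a=where(); print(R[:,2])"
```

```text
t 45.65 tcp [0.6416 0.2195 0.0386] xang 85.93 lane [ 0.2754 -0.0019] F [-0.3 -0.8 -0.7] w -0.0 j6 0.39
[-0.06479222  0.00417322 -0.99789005]
```

send_rows --increments '[[[0, -0.004, 0, -0.4], [0, -0.003, -0.006, 0], [0, 0, -0.01, 0], [0, -0.002, -0.01, 0], [0, -0.01, 0, 0], [0, -0.01, 0.001, 0], [0, -0.008, 0.001, 0], [0, 0, 0, 0]]]'

```text
clock: 46.45
eef_pos: [0.6099, 0.2224, 0.0729]
tool_rot: [0.729, 0.684, -0.017, -0.021]
ft_force: [-0.1, -0.4, -0.2]
grip_width: 0.0002
```

```bash
python3 -c "
from h import *
o,R,a=where(); print(R[:,2]);need(lw(.2095,-.001,.066),85.35)"
```

```text
t 46.45 tcp [0.6099 0.2224 0.0729] xang 86.3 lane [ 0.2435 -0.0015] F [-0.1 -0.4 -0.2] w 0.0002 j6 0.4
[-0.05255351  0.00741297 -0.99859059]
t 46.45 tcp [0.6099 0.2224 0.0729] xang 86.3 lane [ 0.2435 -0.0015] F [-0.1 -0.4 -0.2] w 0.0002 j6 0.4
turn deg 0.95
after-turn tool shift [ 0.0005 -0.034   0.0069]
now-frame shift [ 0.0011 -0.0336  0.0087]
```

send_rows --increments '[[[0, -0.005, 0.001, 0.9], [0, -0.006, 0.001, 0], [0, -0.006, 0.001, 0], [0, -0.005, 0.001, 0], [0, -0.003, 0.001, 0], [0, 0, 0, 0], [0, 0, 0, 0], [0, 0, 0, 0]]]'

```text
clock: 47.25
eef_pos: [0.5834, 0.2246, 0.0693]
tool_rot: [0.735, 0.677, -0.016, -0.02]
ft_force: [-0.5, 0.1, -0.1]
grip_width: 0.0
```

```bash
python3 chk.py s48;  python3 -c "
from h import *
need(lw(.2095,-.001,.066),85.35)"
```

```text
t 47.3 tcp [0.5835 0.2246 0.0693] xang 85.3 lane [ 0.2171 -0.0015] F [ 0.1  0.3 -0.9] w 0.0002 j6 0.44
[-0.0511789   0.00756694 -0.99866083]
s48 330 slope deg [ 0.43787957 -0.13204311] L range [[0.13660455405584387, -0.043382495788141115], [0.19743554012241066, 0.050923380520271885]]
t 47.3 tcp [0.5835 0.2246 0.0693] xang 85.3 lane [ 0.2171 -0.0015] F [ 0.1  0.3 -0.9] w 0.0002 j6 0.44
turn deg -0.05
after-turn tool shift [ 0.0005 -0.0076  0.0033]
now-frame shift [ 0.0005 -0.0074  0.0037]
```

View pics/s48c.png

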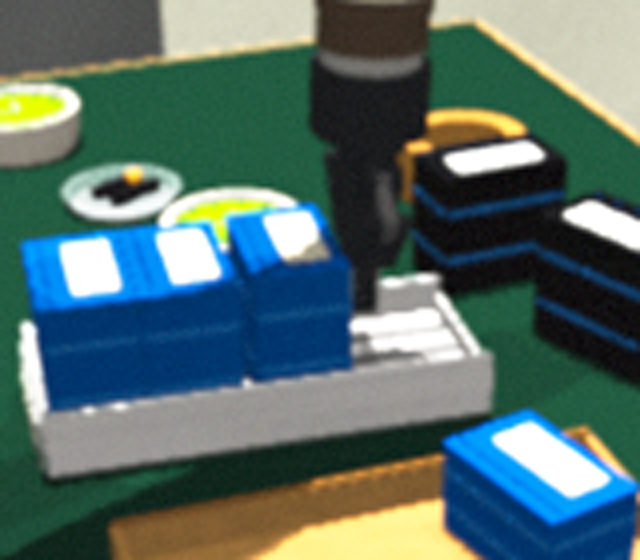

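```bash
python3 -c "
from h import *
c=load('s48'); o=bot.get_obs(); R=Rq(o['tool_rot']); P=cloud(c)
T=(P-np.array(o['eef_pos']))@R
m=(c['range_z']>0)&(abs(T[...,0])<.06)&(abs(T[...,1])<.08)&(T[...,2]>-.13)&(T[...,2]<.02)&(c['image'].max(-1)<70)
for z in np.arange(-.12,.02,.008):
  k=m&(abs(T[...,2]-z)<.004)
  if k.sum()>3: print(round(z,3),k.sum(),'tool y mm',np.round(np.percentile(T[k][:,1],[1,5,95,99])*1000,1),'world z',round(float(P[k][:,2].mean()),3))
"
```

```text
-0.12 69 tool y mm [-37.2 -35.7  22.2  28.8] world z 0.191
-0.112 29 tool y mm [-11.6 -11.1   6.3   6.9] world z 0.182
-0.104 45 tool y mm [-12.2 -11.9   8.3   9.7] world z 0.173
-0.096 63 tool y mm [-20.5 -19.5   8.9  18. ] world z 0.166
-0.088 48 tool y mm [-20.7 -20.4  15.   18.2] world z 0.158
-0.08 54 tool y mm [-20.3 -18.4  13.7  17.7] world z 0.15
-0.072 58 tool y mm [-17.9 -17.5   9.9  14.7] world z 0.142
-0.064 39 tool y mm [-17.7 -17.6   7.8   9.4] world z 0.133
-0.056 50 tool y mm [-17.5 -16.7   8.3  10.1] world z 0.126
-0.048 27 tool y mm [-13.5 -13.3   9.4  10.7] world z 0.117
-0.04 39 tool y mm [-14.1 -13.5   8.9  10.2] world z 0.11
-0.032 4 tool y mm [-13.1 -12.9  -6.3  -5.6] world z 0.103
-0.024 12 tool y mm [-6.7 -6.5  6.6  8.9] world z 0.093
-0.016 15 tool y mm [-5.7 -5.4  5.5  6.1] world z 0.085
-0.008 16 tool y mm [-6.8 -6.4  5.3  5.7] world z 0.077
0.0 12 tool y mm [-5.8 -5.6  5.6  5.8] world z 0.069
```

send_rows --increments '[[[0, 0.01, 0, 0], [0, 0.014, 0, 0], [0, 0.014, 0, 0], [0, 0.012, 0, 0], [0, 0, 0.004, 0], [0, 0, 0.007, 0], [0, 0, 0.007, 0], [0, 0, 0.005, 0]]]'

```text
clock: 48.1
eef_pos: [0.6335, 0.2206, 0.0421]
tool_rot: [0.735, 0.677, -0.016, -0.02]
ft_force: [0.1, 0.2, 0.5]
grip_width: -0.0002
```

```bash
python3 -c "
from h import *
o,R,a=where(); print(R[:,2])"
```

```text
t 48.1 tcp [0.6335 0.2206 0.0421] xang 85.3 lane [ 0.2672 -0.0014] F [0.1 0.2 0.5] w -0.0002 j6 0.41
[-0.05098992  0.00784102 -0.99866839]
```

send_rows --increments '[[[0, 0.004, 0.001, 0], [0, 0.004, 0.001, 0], [0, 0.004, 0, 0], [0, 0.004, 0, 0], [0, 0.004, 0, 0], [0, 0.004, 0, 0], [0, 0.004, 0, 0], [0, 0.004, 0, 0]]]'

```text
clock: 48.9
eef_pos: [0.6424, 0.2197, 0.038]
tool_rot: [0.733, 0.679, -0.035, -0.038]
ft_force: [-10.1, 0.3, 7.1]
grip_width: 0.0001
```

```bash
python3 -c "
from h import *
o,R,a=where(); print(R[:,2])"
```

```text
t 48.9 tcp [0.6424 0.2197 0.038 ] xang 85.63 lane [ 0.2761 -0.0016] F [-10.1   0.3   7.1] w 0.0001 j6 0.39
[-0.10184721  0.00785385 -0.99476905]
```

send_rows --increments '[[[0, 0.004, 0, 0], [0, -0.004, 0, 0], [0, -0.004, -0.006, 0], [0, 0, -0.012, 0], [0, -0.004, -0.012, 0], [0, -0.01, 0, 0], [0, -0.012, 0, 0], [0, -0.008, 0, 0]]]'

```text
clock: 49.7
eef_pos: [0.6079, 0.2232, 0.0804]
tool_rot: [0.733, 0.679, -0.033, -0.038]
ft_force: [0.0, -0.8, -0.8]
grip_width: 0.0
```

```bash
python3 -c "
from h import *
o,R,a=where(); print(R[:,2]);need(lw(.213,-.001,.073),85.35)"
```

```text
t 49.7 tcp [0.6079 0.2232 0.0804] xang 85.6 lane [ 0.2415 -0.0009] F [ 0.  -0.8 -0.8] w 0.0 j6 0.41
[-0.09978277  0.01093137 -0.9949492 ]
t 49.7 tcp [0.6079 0.2232 0.0804] xang 85.6 lane [ 0.2415 -0.0009] F [ 0.  -0.8 -0.8] w 0.0 j6 0.41
turn deg 0.25
after-turn tool shift [-0.0001 -0.0285  0.0074]
now-frame shift [-0.     -0.0276  0.0102]
```

send_rows --increments '[[[0, -0.004, 0.002, 0.2], [0, -0.005, 0.002, 0], [0, -0.006, 0.002, 0], [0, -0.006, 0.002, 0], [0, -0.004, 0.001, 0], [0, -0.003, 0.001, 0], [0, -0.002, 0.0005, 0], [0, -0.002, 0.0005, 0]]]'

```text
clock: 50.5
eef_pos: [0.5754, 0.2263, 0.0745]
tool_rot: [0.734, 0.677, -0.03, -0.036]
ft_force: [2.6, -1.1, 1.1]
grip_width: -0.0
```

```bash
python3 chk.py s51;  python3 -c "
from h import *
need(lw(.203,-.001,.07),85.35)"
```

```text
t 50.55 tcp [0.5751 0.2264 0.0745] xang 85.37 lane [ 0.2085 -0.0004] F [2.3 0.4 0.9] w -0.0002 j6 0.43
[-0.0927258   0.01193423 -0.99562016]
s51 345 slope deg [ 0.8707028  -0.31622784] L range [[0.1345916859059052, -0.045590526725762255], [0.19609546449493093, 0.051148187359673115]]
t 50.55 tcp [0.5751 0.2264 0.0745] xang 85.37 lane [ 0.2085 -0.0004] F [2.3 0.4 0.9] w -0.0002 j6 0.43
turn deg 0.02
after-turn tool shift [-0.0006 -0.0055  0.0045]
now-frame shift [-0.0006 -0.005   0.005 ]
```

View pics/s51c.png

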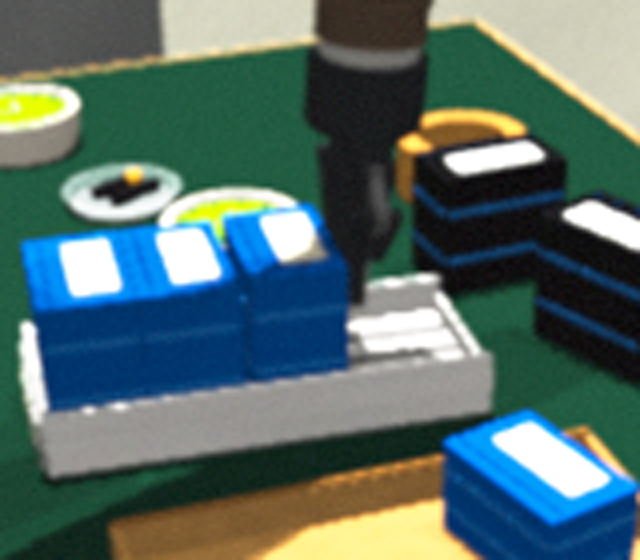

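Now the tips are pushing low and the carton stays flat (0.9° against a 0.4° baseline). I'll continue.

send_rows --increments '[[[0, -0.002, 0.0005, 0], [0, -0.002, 0.0005, 0], [0, -0.002, 0.0005, 0], [0, -0.002, 0.0005, 0], [0, -0.002, 0.0005, 0], [0, -0.002, 0.0005, 0], [0, -0.002, 0.0005, 0], [0, -0.002, 0.0005, 0]]]'

```text
clock: 51.35
eef_pos: [0.5659, 0.2278, 0.0748]
tool_rot: [0.735, 0.677, -0.023, -0.03]
ft_force: [5.8, -0.2, 0.3]
grip_width: 0.0002
```

```bash
python3 chk.py s52
```

```text
t 51.4 tcp [0.5657 0.2279 0.0747] xang 85.27 lane [0.199  0.0003] F [ 5.8 -1.   0.8] w 0.0002 j6 0.45
[-0.07505711  0.01325391 -0.99709115]
s52 282 slope deg [-0.29328085 -0.19442515] L range [[0.131432618842231, -0.04210598382341357], [0.1859484096609633, 0.05238881039022642]]
```

View pics/s52c.png

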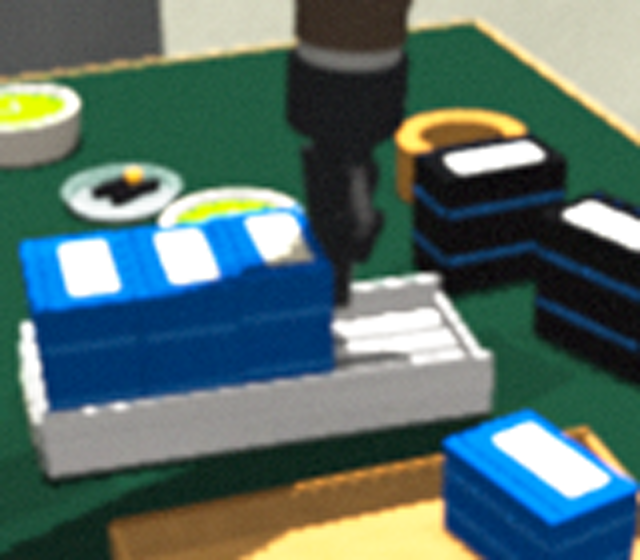

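send_rows --increments '[[[0, -0.003, 0.0005, 0], [0, -0.003, 0.0005, 0], [0, -0.003, 0.0005, 0], [0, -0.003, 0.0005, 0], [0, -0.003, 0.0005, 0], [0, 0, 0, 0], [0, 0, 0, 0], [0, 0, 0, 0]]]'

```text
clock: 52.2
eef_pos: [0.5661, 0.2278, 0.075]
tool_rot: [0.737, 0.676, -0.011, -0.018]
ft_force: [3.2, -0.6, 1.7]
grip_width: 0.0001
```

send_rows --increments '[[[0, 0.003, 0, 0], [0, 0.005, 0, 0], [0, 0.012, 0, 0], [0, 0.02, 0, 0], [0, 0.01, -0.02, 0], [0, 0, -0.04, 0], [0, 0, -0.04, 0], [0, 0, -0.03, 0]]]'

```text
clock: 53.0
eef_pos: [0.6128, 0.2203, 0.1924]
tool_rot: [0.736, 0.676, -0.028, -0.028]
ft_force: [0.1, -0.3, -0.4]
grip_width: -0.0001
```

```bash
python3 -c "
from h import *
where()"
```

```text
t 53.0 tcp [0.6128 0.2203 0.1924] xang 85.18 lane [ 0.2465 -0.0034] F [ 0.1 -0.3 -0.4] w -0.0001 j6 0.42
```

Stalled against the stop (tcp unchanged at 0.566). I'll move aside towards the robot's right so the top camera can see.

send_rows --increments '[[[-0.03, 0, -0.01, 0], [-0.045, 0, 0, 0], [-0.045, 0, 0, 0], [-0.045, 0, 0, 0], [-0.045, 0, 0, 0], [-0.03, 0, 0, 0], [0, 0, 0, 0], [0, 0, 0, 0]]]'

```text
clock: 53.8
eef_pos: [0.5915, -0.0234, 0.2044]
tool_rot: [0.734, 0.678, -0.029, -0.033]
ft_force: [-0.6, 0.4, -0.2]
grip_width: -0.0003
```

```bash
python3 -c "
from h import *
snap('top','t54'); c=load('t54');cv2.imwrite('pics/t54c.png',cv2.resize(c['image'][130:290,195:315,::-1],None,fx=3.7,fy=3.7,interpolation=cv2.INTER_CUBIC))"; python3 m.py t54; python3 chk.py s54
python3 -c "
from h import *
c=load('s54')
P=cloud(c); L=(P[...,:2]-S)@np.array([U,V]).T
m=(P[...,2]>.105)&(P[...,2]<.13)&(L[...,0]>-.01)&(L[...,0]<.23)&(abs(L[...,1])<.06)&(c['range_z']>0)
for a,b in((.005,.06),(.07,.122),(.132,.185)):
  k=m&(L[...,0]>a)&(L[...,0]<b); s=np.linalg.lstsq(np.c_[L[k],np.ones(k.sum())],P[k][:,2],rcond=None)[0]; print(a,k.sum(),np.degrees(s[:2]),s[2])
"
```

```text
z 0.117 px [251. 223.] med 0.1153 rect mm 462.9 236.1 106.2 186.0 ang 85.9 rgb [124. 167. 220.]
z 0.082 px [181. 308.] med 0.0834 rect mm 297.4 379.9 116.7 52.8 ang 30.2 rgb [12. 14. 17.]
z 0.065 px [360. 155.] med 0.0633 rect mm 612.4 6.3 62.5 100.5 ang 12.8 rgb [112. 139. 172.]
t 53.9 tcp [ 0.5918 -0.0224  0.2044] xang 85.59 lane [ 0.2454 -0.247 ] F [ 0.1  0.8 -0.3] w 0.0003 j6 0.04
[-0.08580837  0.00857943 -0.99627472]
s54 407 slope deg [-0.30442433  1.30643016] L range [[0.13158448320955812, -0.048239916692248024], [0.18576290511781884, 0.05241455474824372]]
0.005 482 [0.00823632 2.82800262] 0.11695951513519387
0.07 442 [0.05273309 2.74499822] 0.11681616662902954
0.132 427 [0.15522325 2.83094877] 0.11611038229601675
```

View pics/t54c.png

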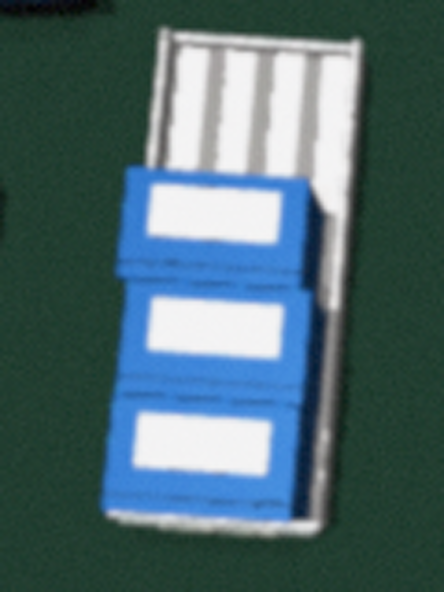

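View pics/s54c.png

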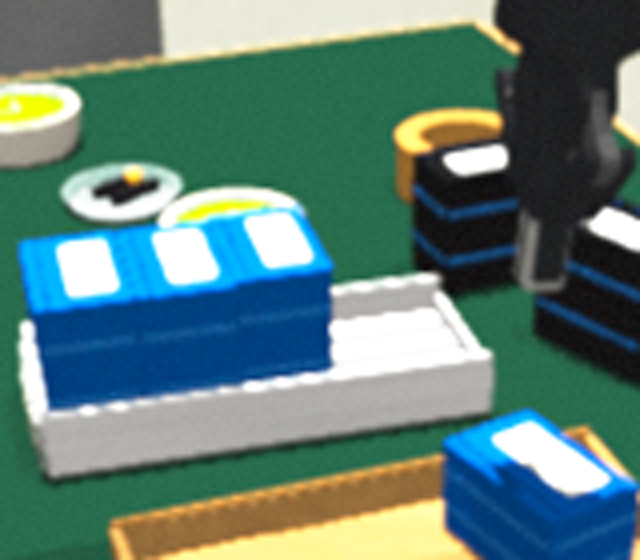

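```bash
python3 -c "
from h import *
c=load('t54'); P=cloud(c); L=(P[...,:2]-S)@np.array([U,V]).T
for a,b in((.008,.062),(.072,.124),(.136,.186)):
  k=(abs(P[...,2]-.117)<.006)&(L[...,0]>a)&(L[...,0]<b)&(c['image'].min(-1)>190)&(abs(L[...,1])<.06); r=cv2.minAreaRect((P[k][:,:2]*1000).astype(np.float32)); print(r)
print(order.job_done())"
```

```text
((408.0914001464844, 238.02359008789062), (70.20850372314453, 27.677461624145508), 85.9172592163086)
((469.818115234375, 231.79083251953125), (70.16311645507812, 27.669391632080078), 84.99160766601562)
((532.16796875, 233.3206787109375), (69.70803833007812, 27.612308502197266), 85.15226745605469)
the job is handed in; nothing more can be done
None
```

I restocked the lane and handed the job in at about 54 s. The three tall cartons stand upright in one row against the front stop.

- **Old cartons:** I pushed the two of them forward along the deck from behind until they stalled on the stop, closed up to each other.
- **New carton:** I gripped it from the case, set it down gently behind them (contact force of a few N), and pushed it up until it stalled.

**Trouble on the way:** the first pushes tipped the new carton forward by up to about 5°, because the wrist was leaning and the upper finger linkage touched the carton top. Each time I backed off and let it settle. I then levelled the tool by pressing the closed fingertips lightly (about 10–12 N) against the fixed rear lip, and the last push kept the carton flat.

**Last checks:**
- The row is 186 mm long, exactly three carton depths.
- The carton tops are level along the row to within 0.2°. A fit across the row showed about 2.8° on all three cartons alike; I put that down to pixels of the far side or background in the mask and did not check further.
- The label angles are 85.0–85.9° against the lane's 85.35°.
- I saw no gap at the stop or between the cartons.
- The hand was clear of everything in the last pictures.

**Not perfect:** the new carton sits about 5 mm sideways of the others, within the guide clearance. In the last top picture the arm hid lane_low, so I did not re-measure its two cartons at the end. They had not moved in the picture at about 28 s, and the low carton in the case had not moved in the last picture. I did not measure the sample clock at all; the arm never came near it.

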